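Dry a batch of dipped sample blocks

TASK

Load the bench drying box and start it: turn its dial back to off (pointer at the white spot), draw the pocket slider fully out by its pull bar, and lay every dipped sample block that is on the bench flat in a pocket of its own. Push the slider fully home, and only then turn the dial so that its white pointer stands at the red rider on the scale. The dial must stay off whenever the slider is out; do not shift the small paint tin or the sanding block behind it.

Things in the scene. Friction and masses are not known exactly. Their poses are not given: they have to be found in the camera images.
- dial (a joint): the dial on the drying box's roof: a black skirt 60 mm across with an upright grey grip bar 46 mm long, 16 mm thick, 34 mm tall. Value in rad, growing clockwise seen from above; 0 = off (end stop): the white pointer line then points at the white spot on the scale, towards the box's front; other end stop at 4.71. Scale ticks every 15 degrees. It turns easily (about 0.04 N m) and stays where it is left. At the start it stands at 0.6 to 1.3.
- dial_grip (a point): point on the dial's upright axis, inside the grip bar, about 105 mm above the bench: the bar's flat top is 11 mm higher, the top of the skirt 21 mm lower. Its x axis runs along the grip bar (the pointer is on the -x side); it turns with the dial.
- dial_pointer (a point): point on the line of the dial's white pointer, 40 mm from the dial axis; turns with the dial
- rider_mark (a point): inner tip of the small red rider on the edge of the dial's scale, 40 mm from the dial axis; it is fixed, at a different angle (2.7 to 4.0 rad clockwise from off) in each start. The dial is set to the rider when the pointer point lies over this point.
- slider (a joint): the pocket slider in the channel at the front of the drying box: 0 = fully home (end stop), 0.085 m = fully drawn out (end stop), straight out of the box's front, level; friction about 2.5 N, stays where it is left
- slider_handle (a point): middle of the slider's pull bar: a level steel bar 11 mm thick and 100 mm long, parallel to the box's front, standing 35 mm off the slider's front plate and 45 mm above the bench. x points from the front into the box, so the slider is drawn towards -x. The front plate reaches 61 mm above the bench.
- dryer: the drying box: a grey housing fixed to the bench, 130 (x) x 272 (y) x 74 mm high; origin under its centre, x points from its front to its back, z up. The dial axis is at x = 0, y = +60 mm. A clear height of 58 mm above the bench is under its roof, so a block that stands on end or on a pocket's rim will not pass cleanly.
- pocket0 (a point): centre of the floor of pocket 0 of the slider's row of four (numbered towards the box's +y): an open rectangular pocket 56 mm (x, along the slide) by 38 mm (y), 10 mm deep, its floor 16 mm and its rim 26 mm above the bench, 24 mm of flat between neighbours; z up. Moves with the slider; inside the box, under the roof, while the slider is home.
- pocket1 (a point): centre of the floor of pocket 1 of the slider's row of four (numbered towards the box's +y): an open rectangular pocket 56 mm (x, along the slide) by 38 mm (y), 10 mm deep, its floor 16 mm and its rim 26 mm above the bench, 24 mm of flat between neighbours; z up. Moves with the slider; inside the box, under the roof, while the slider is home.
- pocket2 (a point): centre of the floor of pocket 2 of the slider's row of four (numbered towards the box's +y): an open rectangular pocket 56 mm (x, along the slide) by 38 mm (y), 10 mm deep, its floor 16 mm and its rim 26 mm above the bench, 24 mm of flat between neighbours; z up. Moves with the slider; inside the box, under the roof, while the slider is home.
- pocket3 (a point): centre of the floor of pocket 3 of the slider's row of four (numbered towards the box's +y): an open rectangular pocket 56 mm (x, along the slide) by 38 mm (y), 10 mm deep, its floor 16 mm and its rim 26 mm above the bench, 24 mm of flat between neighbours; z up. Moves with the slider; inside the box, under the roof, while the slider is home.
- red_center (a point): centre of the red sample block: a wooden block 50 x 32 x 32 mm, one half bare wood, the other dipped in red lacquer; x runs along the 50 mm length (painted end at +x). It starts lying on the bench. May be absent (None): 2 to 4 of the four blocks are present.
- blue_center (a point): centre of the blue sample block: a wooden block 50 x 32 x 32 mm, one half bare wood, the other dipped in blue lacquer; x runs along the 50 mm length (painted end at +x). It starts lying on the bench. May be absent (None): 2 to 4 of the four blocks are present.
- green_center (a point): centre of the green sample block: a wooden block 50 x 32 x 32 mm, one half bare wood, the other dipped in green lacquer; x runs along the 50 mm length (painted end at +x). It starts lying on the bench. May be absent (None): 2 to 4 of the four blocks are present.
- yellow_center (a point): centre of the yellow sample block: a wooden block 50 x 32 x 32 mm, one half bare wood, the other dipped in yellow lacquer; x runs along the 50 mm length (painted end at +x). It starts lying on the bench. May be absent (None): 2 to 4 of the four blocks are present.
- tin: bystander: small paint tin 78 mm across, 77 mm high, behind the box; origin under its centre
- sander: bystander: cork sanding block 58 x 105 x 34 mm, behind the box; origin under its centre
Things that resemble listed ones, but are neither listed nor needed, are in the scene too. What is shaped like the part that bears yellow_center but orange is not meant.

How it is judged:
On the way, in this order (a step that is already met when the one before it is completed fails the run):
1. the dial is turned back to off, the slider still home (value of joint dial below 0.12 rad and value of joint slider below 0.006 m), for 0.2 s.
2. the slider is drawn out, the dial off (value of joint dial below 0.12 rad and value of joint slider above 0.075 m), for 0.2 s.
3. every block lies in a pocket of the drawn-out slider (all of step 2 and ((horizontal distance between red_center and pocket0 below 0.008 m and z of red_center in the frame of pocket0 below 0.02 m) or (horizontal distance between red_center and pocket1 below 0.008 m and z of red_center in the frame of pocket1 below 0.02 m) or (horizontal distance between red_center and pocket2 below 0.008 m and z of red_center in the frame of pocket2 below 0.02 m) or (horizontal distance between red_center and pocket3 below 0.008 m and z of red_center in the frame of pocket3 below 0.02 m)) and ((horizontal distance between blue_center and pocket0 below 0.008 m and z of blue_center in the frame of pocket0 below 0.02 m) or (horizontal distance between blue_center and pocket1 below 0.008 m and z of blue_center in the frame of pocket1 below 0.02 m) or (horizontal distance between blue_center and pocket2 below 0.008 m and z of blue_center in the frame of pocket2 below 0.02 m) or (horizontal distance between blue_center and pocket3 below 0.008 m and z of blue_center in the frame of pocket3 below 0.02 m)) and ((horizontal distance between green_center and pocket0 below 0.008 m and z of green_center in the frame of pocket0 below 0.02 m) or (horizontal distance between green_center and pocket1 below 0.008 m and z of green_center in the frame of pocket1 below 0.02 m) or (horizontal distance between green_center and pocket2 below 0.008 m and z of green_center in the frame of pocket2 below 0.02 m) or (horizontal distance between green_center and pocket3 below 0.008 m and z of green_center in the frame of pocket3 below 0.02 m)) and ((horizontal distance between yellow_center and pocket0 below 0.008 m and z of yellow_center in the frame of pocket0 below 0.02 m) or (horizontal distance between yellow_center and pocket1 below 0.008 m and z of yellow_center in the frame of pocket1 below 0.02 m) or (horizontal distance between yellow_center and pocket2 below 0.008 m and z of yellow_center in the frame of pocket2 below 0.02 m) or (horizontal distance between yellow_center and pocket3 below 0.008 m and z of yellow_center in the frame of pocket3 below 0.02 m))), for 0.2 s.
4. the slider is pushed home with the blocks in their pockets, the dial still off (all of step 1 and ((horizontal distance between red_center and pocket0 below 0.008 m and z of red_center in the frame of pocket0 below 0.02 m) or (horizontal distance between red_center and pocket1 below 0.008 m and z of red_center in the frame of pocket1 below 0.02 m) or (horizontal distance between red_center and pocket2 below 0.008 m and z of red_center in the frame of pocket2 below 0.02 m) or (horizontal distance between red_center and pocket3 below 0.008 m and z of red_center in the frame of pocket3 below 0.02 m)) and ((horizontal distance between blue_center and pocket0 below 0.008 m and z of blue_center in the frame of pocket0 below 0.02 m) or (horizontal distance between blue_center and pocket1 below 0.008 m and z of blue_center in the frame of pocket1 below 0.02 m) or (horizontal distance between blue_center and pocket2 below 0.008 m and z of blue_center in the frame of pocket2 below 0.02 m) or (horizontal distance between blue_center and pocket3 below 0.008 m and z of blue_center in the frame of pocket3 below 0.02 m)) and ((horizontal distance between green_center and pocket0 below 0.008 m and z of green_center in the frame of pocket0 below 0.02 m) or (horizontal distance between green_center and pocket1 below 0.008 m and z of green_center in the frame of pocket1 below 0.02 m) or (horizontal distance between green_center and pocket2 below 0.008 m and z of green_center in the frame of pocket2 below 0.02 m) or (horizontal distance between green_center and pocket3 below 0.008 m and z of green_center in the frame of pocket3 below 0.02 m)) and ((horizontal distance between yellow_center and pocket0 below 0.008 m and z of yellow_center in the frame of pocket0 below 0.02 m) or (horizontal distance between yellow_center and pocket1 below 0.008 m and z of yellow_center in the frame of pocket1 below 0.02 m) or (horizontal distance between yellow_center and pocket2 below 0.008 m and z of yellow_center in the frame of pocket2 below 0.02 m) or (horizontal distance between yellow_center and pocket3 below 0.008 m and z of yellow_center in the frame of pocket3 below 0.02 m))), for 0.2 s.
At the end, for the whole second after the job is handed in: the slider is home (within 6 mm), the pointer is at the red rider (within 5 mm at 40 mm radius, about 7 degrees), the dial at rest, and every block present lies flat in a pocket of its own (centre within 8 mm of the pocket's centre, seen from above, less than 20 mm above its floor) (value of joint slider below 0.006 m and horizontal distance between dial_pointer and rider_mark below 0.005 m and velocity of joint dial between -0.05 and 0.05 rad/s and ((horizontal distance between red_center and pocket0 below 0.008 m and z of red_center in the frame of pocket0 below 0.02 m) or (horizontal distance between red_center and pocket1 below 0.008 m and z of red_center in the frame of pocket1 below 0.02 m) or (horizontal distance between red_center and pocket2 below 0.008 m and z of red_center in the frame of pocket2 below 0.02 m) or (horizontal distance between red_center and pocket3 below 0.008 m and z of red_center in the frame of pocket3 below 0.02 m)) and ((horizontal distance between blue_center and pocket0 below 0.008 m and z of blue_center in the frame of pocket0 below 0.02 m) or (horizontal distance between blue_center and pocket1 below 0.008 m and z of blue_center in the frame of pocket1 below 0.02 m) or (horizontal distance between blue_center and pocket2 below 0.008 m and z of blue_center in the frame of pocket2 below 0.02 m) or (horizontal distance between blue_center and pocket3 below 0.008 m and z of blue_center in the frame of pocket3 below 0.02 m)) and ((horizontal distance between green_center and pocket0 below 0.008 m and z of green_center in the frame of pocket0 below 0.02 m) or (horizontal distance between green_center and pocket1 below 0.008 m and z of green_center in the frame of pocket1 below 0.02 m) or (horizontal distance between green_center and pocket2 below 0.008 m and z of green_center in the frame of pocket2 below 0.02 m) or (horizontal distance between green_center and pocket3 below 0.008 m and z of green_center in the frame of pocket3 below 0.02 m)) and ((horizontal distance between yellow_center and pocket0 below 0.008 m and z of yellow_center in the frame of pocket0 below 0.02 m) or (horizontal distance between yellow_center and pocket1 below 0.008 m and z of yellow_center in the frame of pocket1 below 0.02 m) or (horizontal distance between yellow_center and pocket2 below 0.008 m and z of yellow_center in the frame of pocket2 below 0.02 m) or (horizontal distance between yellow_center and pocket3 below 0.008 m and z of yellow_center in the frame of pocket3 below 0.02 m))); the robot touches nothing.
It fails at once if the slider is out (more than 15 mm) while the dial is on (past 0.25 rad) (value of joint slider above 0.015 m and value of joint dial above 0.25 rad).
It fails at once if the paint tin is shifted more than 30 mm (distance of tin from where it was at the start of the episode above 0.03 m).
It fails at once if the sanding block is shifted more than 30 mm (distance of sander from where it was at the start of the episode above 0.03 m).
Of block_red, block_blue, block_green, block_yellow only 2 to 4 are there at a start; the rules pass over those that are not, and their reading is None.
At some moment in a run one of block_red, block_blue, block_green, block_yellow may be knocked a few centimetres aside while the robot is not near it.
Once in a run the grip may slacken for a moment while it holds something.
It also fails if it takes over 210 s, if anything falls off the work surface, if the arm or the gripper's body presses on something with over 40 N, if the wrist force passes 120 N, or if a joint passes its speed limit or range.

ROBOT

A 7-joint arm with a two-finger parallel gripper is mounted at the origin on a cart in front of the work surface, level with it; the furniture and walls round the work are solid. World frame = base frame: x ahead of the robot, y to its left, z up, the work surface at z = 0. Lengths are in m, angles in rad, forces in N, time in s.
With the tool pointing down it reaches from about 0.425 to 0.95 m from the base axis. Payload 4.7 kg.
Tool frame: the origin (TCP) lies on the centre line of the jaws, within the pads' length; the fingertips stand 8 mm ahead of it and the grasp point (between the pads) lies 11 mm behind it; y points along the fingers, x is the direction in which the jaws open and shut, and the axes are right-handed (so a half turn about y gives the same grasp; the last joint's range is limited). The gripper opens to 85 mm and grips with 20 to 120 N. Pads are 22 mm wide; open, the fingers measure 114 mm over their backs; the gripper's body (76 mm by 85 mm) begins 54 mm behind the grasp point. The pads swing forward as they close: fully open they stand 13 mm farther back than shut.
Start: joints at [1.174, 0.469, -0.049, 1.532, 0.024, 1.141, -0.082], TCP at [0.243, -0.63, 0.239] pointing down, gripper open.
Joint ranges: [-2.59, 2.59], [-0.33, 1.99], [-1.39, 1.29], [0.1, 2.45], [-1.04, 4.18], [0.21, 1.99], [-2.66, 2.66]. Speed limits (rad/s): [2.57, 2.57, 3.14, 3.14, 3.14, 3.14, 3.14].

INTERFACE

Orientations are given as a unit quaternion [w, x, y, z].
In Python, from rig import manip gives the robot as it stands. The module is installed in compiled form; this text tells all that it offers.
- The arm moves only by the tool move_arm, never from a script. Its argument "deltas" is a list of rows, each an object with "translation": the shift along the tool's x, y, z in m, a list of three; "dr": the turn, a rotation vector about the tool's x, y, z in degrees, a list of three; "claw": the finger opening in m, from 0 to 0.0854. In form: [{"translation": [tx, ty, tz], "dr": [wx, wy, wz], "claw": claw}, ...]. A call has 1 to 8 rows; each row is the pose to reach, as a shift and turn from the pose commanded when the call began, along the tool's axes at that moment; what a row does not reach only later rows make up. A row lasts 1/12 s, in which the tool goes at most 41.7 mm and 7.16 degrees, less where a joint would pass 70% of its speed; a pose out of reach is approached as far as the arm can. A call with a gripper value outside its range is refused whole. The fingers move at their own pace and stop on an object; the grip force is fixed at half the most. Time passes only in rows, so rows that repeat a pose let the fingers close. It gives the time, the measured TCP pose, the force and the opening at its end, in the units of the state.
- manip.get_state(): the state, without advancing time (a new reading comes with each control period).
- manip.snapshot(name): name is "scene" or "side" or "wrist"; returns the picture (420x560x3 uint8, blue, green, red); there is no depth.
- manip.calibration(name): a dict with "K" (3x3 intrinsics, pixels), "xyz" and "attitude" of the camera in the world. Camera axes: x right, y up, looking along -z (the intrinsics and any distortion apply to the point x, -y, -z); pixel columns grow to the right and rows downward; lengths in m; the calibration is good to about 2 mm. A picture is of the moment at which its call begins: read the wrist's pose just before it. calibration takes no time and is no camera call; for the wrist camera it gives the pose at the moment of the call.
- manip.hand_in(): hands the job in, once; it reports no verdict.
The state is a dict: "time_s": time; "joints": joint angles; "joint_vel": joint speeds; "joint_torque": joint torques, N m; "tcp_pos": TCP position; "ee_rot": TCP orientation; "wrist_force": force on the tool from outside, world axes, zero at the start; "moment": the same for the moment, N m; "opening": finger opening in m.
Only numpy, scipy, OpenCV 4.12 (cv2) and the standard library are available. Lean on these libraries where they do the work, as an engineer would, in place of code of your own. Each camera call takes 0.05 s, during which the arm holds its last target.

## Working session

There is one attempt and no reset: what is moved stays moved. The work goes in short steps, Python scripts to look and compute and a tool call to move; the robot and the scene stay as the last step left them, time stands still between calls to the robot, and variables do not carry over. Pictures are saved under pics/ and viewed, and the job is handed in when it is done.

Besides the shell and the picture viewer there is one more tool, called in YAML: its name, and indented under it one key for each argument. move_arm: Moves the arm, as the interface text tells. Its arguments: {"type":"object","properties":{"deltas":{"type":"array","items":{"type":"object","properties":{"translation":{"type":"array","items":{"type":"number"}},"dr":{"type":"array","items":{"type":"number"}},"claw":{"type":"number"}}}}},"required":["deltas"]}

```bash
ls; mkdir -p pics
python3 - <<'E'
from rig import manip
import cv2,json
print(manip.get_state())
for n in ["scene","side","wrist"]:
    c=manip.calibration(n);print(n,c)
    cv2.imwrite(f"pics/{n}0.png",manip.snapshot(n))
E
```

```text
pics
{'time_s': 0.0, 'joints': array([ 1.17411454,  0.46944892, -0.04861977,  1.53361933,  0.02410458,
        1.14104059, -0.08233747]), 'joint_vel': array([ 0.00063737,  0.00198398,  0.0004001 ,  0.00013746, -0.00048497,
        0.00076418,  0.00177323]), 'joint_torque': array([ 3.27914458e-04, -5.10307467e+01, -4.60504380e-02, -2.37706912e+01,
        1.08211514e-02,  7.59560731e-03,  1.16614294e-05]), 'tcp_pos': array([ 0.24252169, -0.62934235,  0.23828804]), 'ee_rot': array([ 0.58336851, -0.58263349,  0.40071174, -0.39956164]), 'wrist_force': array([-0.47917614,  0.01240667,  0.2840049 ]), 'moment': array([ 0.00678867,  0.03178065, -0.0081899 ]), 'opening': 0.08540424311028956}
scene {'K': array([[390.68515032,   0.        , 276.82437283],
       [  0.        , 390.68515032, 210.73522552],
       [  0.        ,   0.        ,   1.        ]]), 'xyz': array([0.00821969, 0.40021835, 0.83024359]), 'attitude': array([-0.32872208, -0.1395488 ,  0.37934422,  0.85356071])}
side {'K': array([[452.51565516,   0.        , 285.45839776],
       [  0.        , 452.51565516, 210.19979287],
       [  0.        ,   0.        ,   1.        ]]), 'xyz': array([-0.12405606,  0.59213655,  0.61344042]), 'attitude': array([-0.27564545, -0.18268269,  0.49060135,  0.80619907])}
wrist {'K': array([[341.9014016 ,   0.        , 274.0374656 ],
       [  0.        , 341.9014016 , 210.08816827],
       [  0.        ,   0.        ,   1.        ]]), 'xyz': array([ 0.31295795, -0.60162841,  0.37349666]), 'attitude': array([ 0.81553369, -0.12336924,  0.08488358, -0.55899876])}
```

View pics/scene0.png

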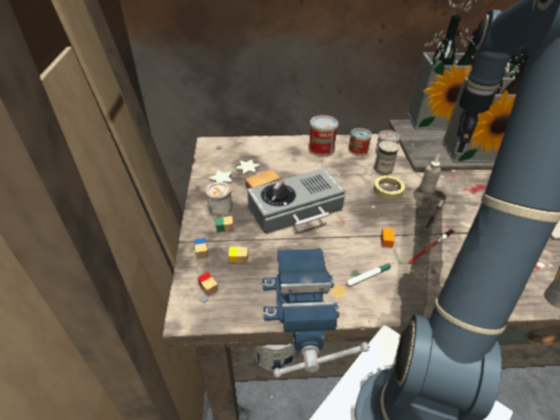

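View pics/side0.png

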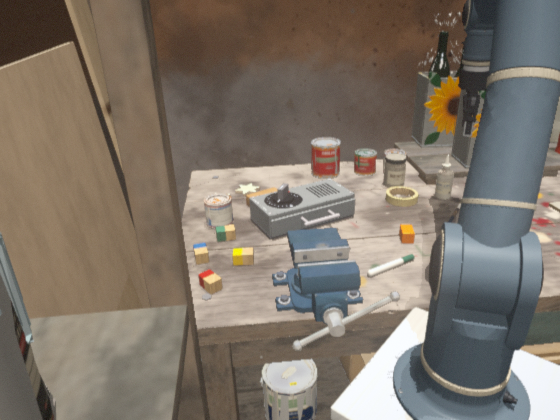

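View pics/wrist0.png

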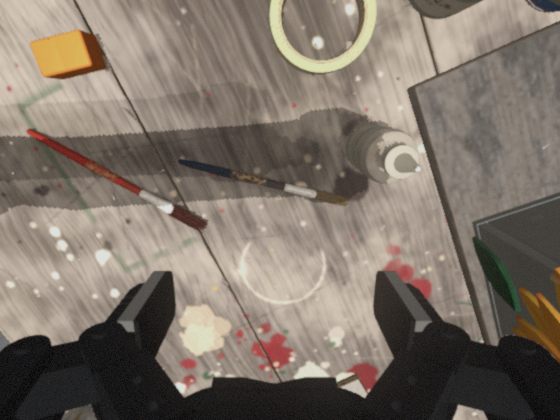

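All four blocks are present, with an orange decoy, and a vise near the box front. I'll set up helpers and get enlarged crops.

```bash
cat > h.py <<'E'
import numpy as np,cv2
from scipy.spatial.transform import Rotation as R
from rig import manip
def rot(q): return R.from_quat([q[1],q[2],q[3],q[0]])
def ray(c,u,v):
    K=c["K"]; d=np.array([(u-K[0,2])/K[0,0],-(v-K[1,2])/K[1,1],-1.0])
    return np.array(c["xyz"]),rot(c["attitude"]).apply(d)
def bp(c,u,v,z=0.):
    o,d=ray(c,u,v); return o+d*(z-o[2])/d[2]
def pr(c,p):
    q=rot(c["attitude"]).inv().apply(np.atleast_2d(p)-c["xyz"]); K=c["K"]
    return np.c_[K[0,0]*q[:,0]/-q[:,2]+K[0,2],-K[1,1]*q[:,1]/-q[:,2]+K[1,2]]
def tool():
    s=manip.get_state(); return s["tcp_pos"],rot(s["ee_rot"])
def delta(p,M=None):
    "translation in tool axes to reach world p; rotvec deg to reach matrix M (columns tool x,y,z)"
    t,r=tool(); out=[r.inv().apply(np.array(p)-t)*1000]
    if M is not None: out.append((r.inv()*R.from_matrix(M)).as_rotvec(degrees=True))
    return [np.round(o,2) for o in out]
def crop(img,x0,y0,x1,y1,f,name):
    cv2.imwrite(name,cv2.resize(img[y0:y1,x0:x1],None,fx=f,fy=f,interpolation=cv2.INTER_CUBIC))
E
python3 - <<'E'
from h import *
a=cv2.imread("pics/scene0.png");crop(a,170,150,370,300,4,"pics/sc1.png")
b=cv2.imread("pics/side0.png");crop(b,170,150,370,300,4,"pics/sd1.png")
t,r=tool();print(r.as_matrix().round(3))
E
```

```text
[[ 0.36  -0.001  0.933]
 [-0.933  0.001  0.36 ]
 [-0.002 -1.    -0.   ]]
```

View pics/sc1.png

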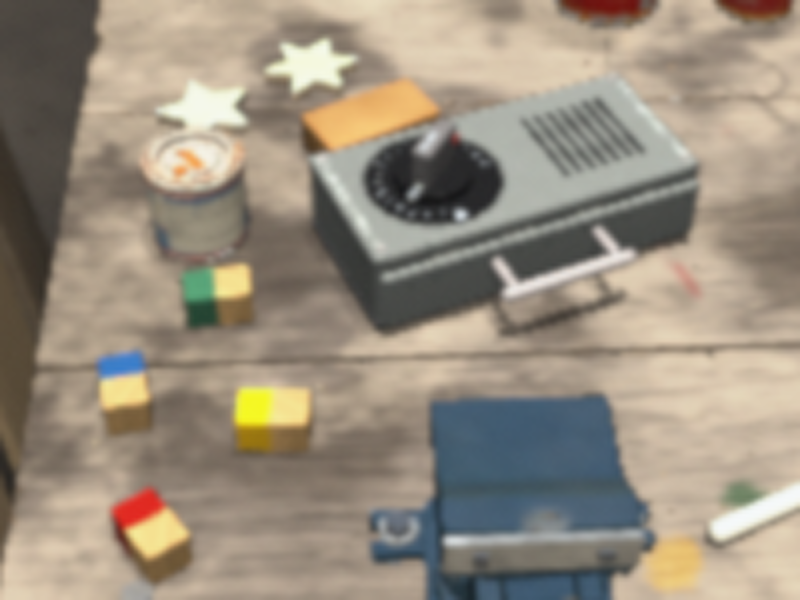

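View pics/sd1.png

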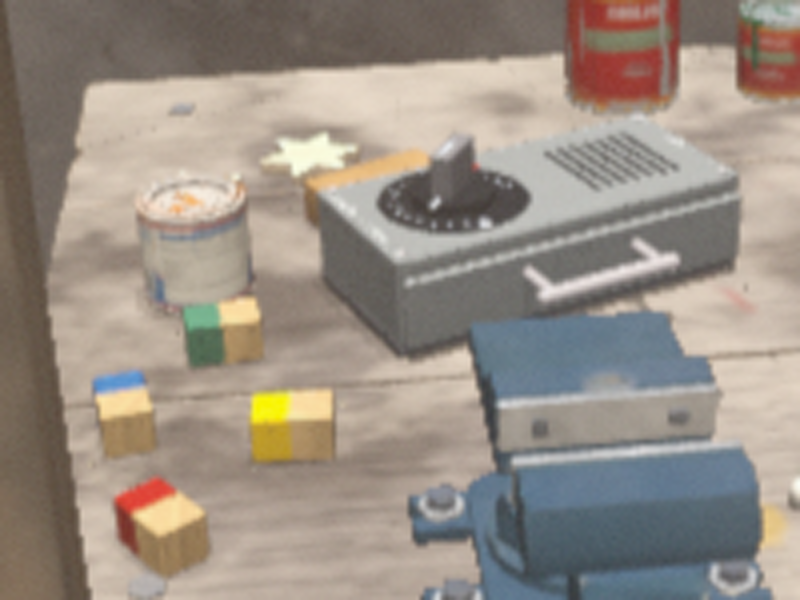

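The scene crop shows the box roof corners at about (313,158), (380,262), (698,172) and (617,78), plus the handle bar, blocks and tin. First estimate.

Run:
```python
from h import *
c=manip.calibration("scene");s=manip.calibration("side")
f=lambda x,y:(170+x/4-.375,150+y/4-.375)
for n,p,z in [("BL",(313,158),.074),("FL",(380,262),.074),("FR",(698,172),.074),("BR",(617,78),.074),
 ("hl",(505,290),.045),("hr",(632,254),.045),("dial?",(433,180),.084),("spot",(461,214),.074),
 ("tin",(193,160),.077),("red",(152,518),.03),("blue",(123,376),.032),("green",(217,285),.032),("yel",(272,405),.032),("viseTL",(433,400),.11),("viseTR",(605,397),.11),("viseR",(650,540),.1),("viseL",(440,540),.1)]:
    print(n,bp(c,*f(*p),z).round(3))
print('side')
for n,p,z in [("BL",(322,193),.074),("FL",(405,270),.074),("FR",(738,185),.074),("BR",(640,120),.074),("hl",(543,295),.045),("hr",(676,260),.045),("tin",(192,210),.077),("visetopL",(472,325),.11),("viseTR",(668,313),.11),("jawL",(497,405),.1),("jawR",(716,365),.1)]:
    print(n,bp(s,*f(*p),z).round(3))
# vise height triangulate: corner of back jaw top-left
def tri(p,q):
    o1,d1=ray(c,*f(*p));o2,d2=ray(s,*f(*q))
    A=np.c_[d1,-d2];x=np.linalg.lstsq(A,o2-o1,rcond=None)[0];return (o1+d1*x[0]).round(3),(o2+d2*x[1]).round(3)
print(tri((433,400),(472,325)),tri((605,397),(668,313)),tri((440,540),(497,405)))
```

```text
BL [ 0.687 -0.237  0.074]
FL [ 0.569 -0.187  0.074]
FR [ 0.46  -0.423  0.074]
BR [ 0.577 -0.478  0.074]
hl [ 0.504 -0.249  0.045]
hr [ 0.459 -0.342  0.045]
dial? [ 0.594 -0.271  0.084]
spot [ 0.561 -0.265  0.074]
tin [ 0.749 -0.172  0.077]
red [0.545 0.051 0.03 ]
blue [ 0.652 -0.015  0.032]
green [ 0.672 -0.12   0.032]
yel [ 0.557 -0.066  0.032]
viseTL [ 0.433 -0.09   0.11 ]
viseTR [ 0.356 -0.164  0.11 ]
viseR [ 0.275 -0.101  0.1  ]
viseL [ 0.364 -0.019  0.1  ]
side
BL [ 0.678 -0.234  0.074]
FL [ 0.556 -0.179  0.074]
FR [ 0.45  -0.413  0.074]
BR [ 0.57  -0.47   0.074]
hl [ 0.497 -0.247  0.045]
hr [ 0.453 -0.34   0.045]
tin [ 0.728 -0.157  0.077]
visetopL [ 0.437 -0.099  0.11 ]
viseTR [ 0.356 -0.176  0.11 ]
jawL [ 0.384 -0.053  0.1  ]
jawR [ 0.312 -0.157  0.1  ]
(array([ 0.426, -0.082,  0.122]), array([ 0.424, -0.083,  0.121])) (array([ 0.35 , -0.155,  0.121]), array([ 0.345, -0.158,  0.121])) (array([0.341, 0.008, 0.146]), array([0.338, 0.005, 0.146]))
```

Run:
```python
from h import *
c=manip.calibration("wrist");t,r=tool()
print(r.inv().apply(np.array(c["xyz"])-t), (r.inv()*rot(c["attitude"])).as_matrix().round(3))
print(bp(c,280,210,0.05)-t)
# target: tool x along box x azimuth -24deg, y down
def M(az): 
    a=np.radians(az);x=np.array([np.cos(a),np.sin(a),0]);y=np.array([0,0,-1.]);return np.c_[x,y,np.cross(x,y)]
for p in [(0.60,-0.36,0.26)]:
    print(delta(p,M(-24)))
```

```text
[-0.00080797 -0.13514464  0.07569685] [[ 1.    -0.001 -0.002]
 [-0.001  0.296 -0.955]
 [ 0.001  0.955  0.296]]
[-0.02096947 -0.0137983  -0.18849714]
[array([-122.94,  -21.34,  430.43]), array([-3.000e-02, -4.493e+01, -8.000e-02])]
```

```bash
cat >> h.py <<'E'
def M(az): 
    a=np.radians(az);x=np.array([np.cos(a),np.sin(a),0]);y=np.array([0,0,-1.]);return np.c_[x,y,np.cross(x,y)]
E
python3 - <<'E'
from h import *
print(delta((0.58,-0.29,0.31),M(-24)))
E
```

```text
[array([-195.52,  -71.23,  436.93]), array([-3.000e-02, -4.493e+01, -8.000e-02])]
```

move_arm:
  deltas:
    - {"translation":[-0.025,-0.07,0.055],"dr":[0,-6,0],"claw":0.0854}
    - {"translation":[-0.05,-0.07,0.09],"dr":[0,-12,0],"claw":0.0854}
    - {"translation":[-0.065,-0.07,0.13],"dr":[0,-18,0],"claw":0.0854}
    - {"translation":[-0.08,-0.07,0.17],"dr":[0,-24,0],"claw":0.0854}
    - {"translation":[-0.095,-0.07,0.21],"dr":[0,-30,0],"claw":0.0854}
    - {"translation":[-0.11,-0.07,0.25],"dr":[0,-36,0],"claw":0.0854}
    - {"translation":[-0.125,-0.07,0.285],"dr":[0,-42,0],"claw":0.0854}
    - {"translation":[-0.14,-0.07,0.32],"dr":[0,-45,0],"claw":0.0854}

```text
time_s: 0.82
tcp_pos: [0.4654, -0.4081, 0.3091]
ee_rot: [-0.692, 0.692, -0.145, 0.145]
wrist_force: [1.0, -1.2, -0.7]
opening: 0.0852
```

Run:
```python
from h import *
print(delta((0.58,-0.29,0.31),M(-24)),manip.get_state()["joints"].round(2))
```

```text
[array([ 57.51,  -0.88, 154.16]), array([0.01, 0.31, 0.01])] [ 0.88  0.35 -0.31  1.57  0.11  1.24  0.14]
```

move_arm:
  deltas:
    - {"translation":[0.014,0,0.037],"dr":[0,0,0],"claw":0.04}
    - {"translation":[0.028,0,0.075],"dr":[0,0,0],"claw":0.04}
    - {"translation":[0.042,0,0.112],"dr":[0,0,0],"claw":0.04}
    - {"translation":[0.058,0,0.15],"dr":[0,0,0],"claw":0.04}
    - {"translation":[0.058,0,0.15],"dr":[0,0,0],"claw":0.04}

```text
time_s: 1.23
tcp_pos: [0.5843, -0.2857, 0.3086]
ee_rot: [0.695, -0.69, 0.141, -0.142]
wrist_force: [0.2, 2.3, 0.4]
opening: 0.0397
```

Run:
```python
from h import *
print(manip.get_state()["tcp_pos"],manip.get_state()["joints"].round(2))
im=manip.snapshot("wrist");cv2.imwrite("pics/w1.png",im)
import pickle;pickle.dump(manip.calibration("wrist"),open("w1.pkl","wb"))
```

```text
[ 0.58434254 -0.28567621  0.30860397] [ 0.65  0.41 -0.37  1.49  0.14  1.27 -0.13]
```

View pics/w1.png

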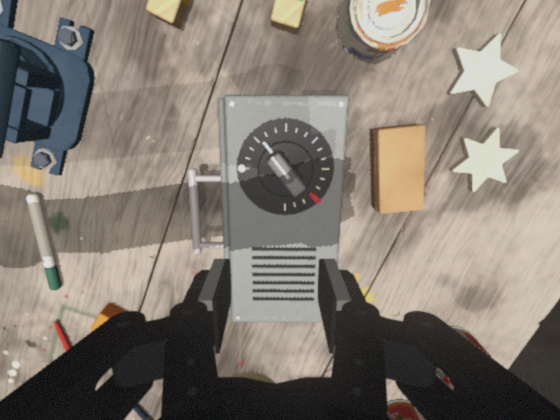

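Run:
```python
from h import *
a=cv2.imread("pics/w1.png");crop(a,180,85,360,215,4.4,"pics/w1c.png")
```

```text
(no output)
```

View pics/w1c.png

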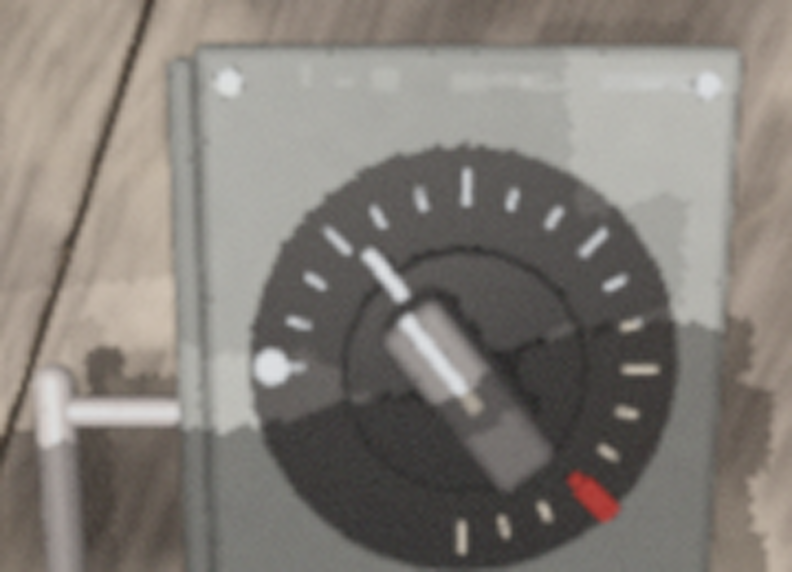

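Run:
```python
from h import *
import pickle;c=pickle.load(open("w1.pkl","rb"))
f=lambda x,y:(180+(x+.5)/4.4-.5,85+(y+.5)/4.4-.5)
P={n:bp(c,*f(*p),z)[:2] for n,p,z in [("spot",(270,367),.0745),("r180",(640,369),.0745),("t90",(466,187),.0745),("b270",(461,537),.0745),("rider",(573,478),.0745),("ptr",(370,255),.08),("ptr2",(404,297),.085),("lt",(405,325),.116),("rb",(528,473),.116),("FLc",(200,47),.074),("BLc",(740,50),.074)]}
for k,v in P.items(): print(k,v.round(4))
a,b=P["spot"],P["r180"];d,e=P["t90"],P["b270"]
s=np.linalg.solve(np.c_[b-a,-(e-d)],d-a);C=a+s[0]*(b-a);print("C",C,"center of bar",(P["lt"]+P["rb"])/2)
ang=lambda v:np.degrees(np.arctan2(v[1],v[0]))
off=ang(a-C);print("axis az",ang(b-a),"y",ang(d-e))
for k in ["spot","r180","t90","b270","rider","ptr","ptr2"]: print(k,((off-ang(P[k]-C)+5)%360-5).round(1),np.linalg.norm(P[k]-C).round(4))
print("bar",(off-ang(P["lt"]-P["rb"])))
# corners full image
for n,p in [("FL",(226,96)),("BL",(347,97)),("FR",(232,322)),("BR",(333,322))]: print(n,bp(c,*p,.074).round(4))
for n,p in [("h1",(192,178)),("h2",(197,249)),]: print(n,bp(c,*p,.05).round(4))
for n,p in [("tin",(393,8))]: print(n,bp(c,*p,.077).round(4))
```

```text
spot [ 0.5524 -0.2662]
r180 [ 0.6364 -0.3028]
t90 [ 0.6137 -0.2453]
b270 [ 0.5789 -0.3253]
rider [ 0.6109 -0.3222]
ptr [ 0.5866 -0.2505]
ptr2 [ 0.5903 -0.2622]
lt [ 0.5899 -0.2642]
rb [ 0.6021 -0.3056]
FLc [ 0.5691 -0.1915]
BLc [ 0.6845 -0.2419]
C [ 0.5963008 -0.2853277] center of bar [ 0.59601266 -0.28493327]
axis az -23.60590004747049 y 66.43966503159781
spot 0.0 0.0479
r180 180.0 0.0437
t90 90.0 0.0436
b270 270.0 0.0436
rider 224.7 0.0396
ptr 50.8 0.0362
ptr2 51.9 0.0239
bar 50.01522507997255
FL [ 0.5696 -0.1925  0.074 ]
BL [ 0.6834 -0.2425  0.074 ]
FR [ 0.4597 -0.4389  0.074 ]
BR [ 0.5764 -0.4893  0.074 ]
h1 [ 0.4909 -0.2572  0.05  ]
h2 [ 0.4552 -0.34    0.05  ]
tin [ 0.7501 -0.1839  0.077 ]
```

Run:
```python
from h import *
print(delta((0.5963,-0.2853,0.16),M(16.1)))
```

```text
[array([ 11.74, 148.54,   9.5 ]), array([ -0.2 , -39.45,   0.05])]
```

move_arm:
  deltas:
    - {"translation":[0.006,0.03,0.005],"dr":[0,-7,0],"claw":0.04}
    - {"translation":[0.0117,0.06,0.0095],"dr":[0,-14,0],"claw":0.04}
    - {"translation":[0.0117,0.09,0.0095],"dr":[0,-21,0],"claw":0.04}
    - {"translation":[0.0117,0.12,0.0095],"dr":[0,-28,0],"claw":0.04}
    - {"translation":[0.0117,0.14,0.0095],"dr":[0,-35,0],"claw":0.04}
    - {"translation":[0.0117,0.1485,0.0095],"dr":[-0.2,-39.5,0],"claw":0.04}
    - {"translation":[0.0117,0.1485,0.0095],"dr":[-0.2,-39.5,0],"claw":0.04}
    - {"translation":[0.0117,0.1485,0.0095],"dr":[-0.2,-39.5,0],"claw":0.04}

```text
time_s: 1.95
tcp_pos: [0.592, -0.293, 0.16]
ee_rot: [-0.7, 0.702, 0.094, -0.095]
wrist_force: [0.1, 0.5, -0.2]
opening: 0.0401
```

Run:
```python
from h import *
print(delta((0.5963,-0.2853,0.10),M(16.1)))
im=manip.snapshot("wrist");cv2.imwrite("pics/w2.png",im)
```

```text
[array([ 6.32, 59.99,  6.48]), array([ 0.15, -0.72, -0.12])]
```

View pics/w2.png

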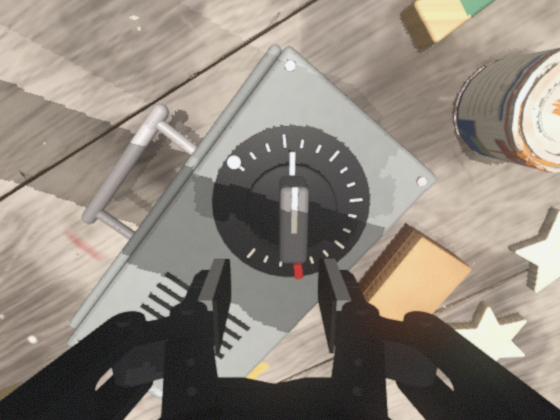

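The bar is aligned with the jaws (at px x≈294, jaw mid ≈272). I'll correct the shift and descend.

move_arm:
  deltas:
    - {"translation":[0.0063,0.0,0.0065],"dr":[0,-0.7,0],"claw":0.04}
    - {"translation":[0.0063,0.02,0.0065],"dr":[0,-0.7,0],"claw":0.04}
    - {"translation":[0.0063,0.04,0.0065],"dr":[0,-0.7,0],"claw":0.04}
    - {"translation":[0.0063,0.055,0.0065],"dr":[0,-0.7,0],"claw":0.04}
    - {"translation":[0.0063,0.06,0.0065],"dr":[0,-0.7,0],"claw":0.04}
    - {"translation":[0.0063,0.06,0.0065],"dr":[0,-0.7,0],"claw":0.04}

```text
time_s: 2.5
tcp_pos: [0.597, -0.2837, 0.1001]
ee_rot: [-0.699, 0.701, 0.1, -0.101]
wrist_force: [-0.7, -0.4, -0.4]
opening: 0.0402
```

Run:
```python
from h import *
print(delta((0.5963,-0.2853,0.10),M(16.1)))
im=manip.snapshot("wrist");cv2.imwrite("pics/w3.png",im)
```

```text
[array([-1.11,  0.13, -1.3 ]), array([ 0.15,  0.18, -0.11])]
```

View pics/w3.png

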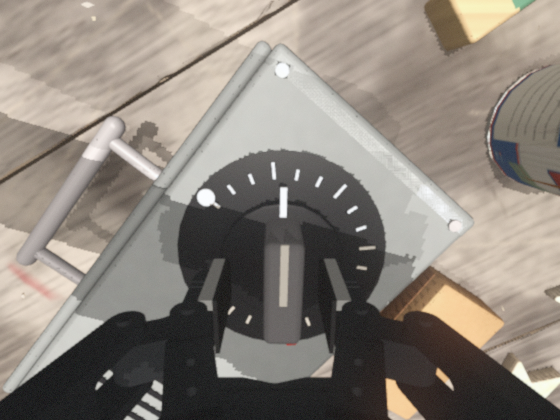

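Run:
```python
from h import *
c=manip.calibration("wrist");t,r=tool()
for p,z in [((284,250),.116),((284,340),.116),((284,190),.08),((206,198),.0745),((273,260),.12)]:
    w=bp(c,*p,z);print(w.round(4),(r.inv().apply(w-t)*1000).round(1))
```

```text
[ 0.5949 -0.2608  0.116 ] [  3.8 -14.9  23.1]
[ 0.6068 -0.3     0.116 ] [  4.2 -14.7 -18. ]
[ 0.5917 -0.2466  0.08  ] [ 4.7 21.1 37.7]
[ 0.5567 -0.2625  0.0745] [-33.3  26.6  32.3]
[ 0.5915 -0.2641  0.12  ] [ -0.4 -18.9  20.8]
```

The first picture was taken while the arm was still settling, so its positions are off by about (+4.4,+4.3) mm. I'll correct that, then close.

move_arm:
  deltas:
    - {"translation":[0.004,0.0,0.0025],"dr":[0,0,0],"claw":0.04}
    - {"translation":[0.004,0.0,0.0025],"dr":[0,0,0],"claw":0.04}
    - {"translation":[0.004,0.0,0.0025],"dr":[0,0,0],"claw":0.012}
    - {"translation":[0.004,0.0,0.0025],"dr":[0,0,0],"claw":0.012}
    - {"translation":[0.004,0.0,0.0025],"dr":[0,0,0],"claw":0.012}
    - {"translation":[0.004,0.0,0.0025],"dr":[0,0,0],"claw":0.012}
    - {"translation":[0.004,0.0,0.0025],"dr":[0,0,0],"claw":0.012}
    - {"translation":[0.004,0.0,0.0025],"dr":[0,0,0],"claw":0.012}

```text
time_s: 3.22
tcp_pos: [0.6, -0.2811, 0.1016]
ee_rot: [-0.699, 0.701, 0.1, -0.1]
wrist_force: [-3.3, 0.5, 5.2]
opening: 0.0151
```

Run:
```python
from h import *
s=manip.get_state();print(s["tcp_pos"],s["wrist_force"],s["opening"])
c=manip.calibration("wrist")
im=manip.snapshot("wrist");cv2.imwrite("pics/w4.png",im)
```

```text
[ 0.60003937 -0.28108018  0.10156677] [-3.29823656  0.45179745  5.23217317] 0.015121603053947885
```

View pics/w4.png

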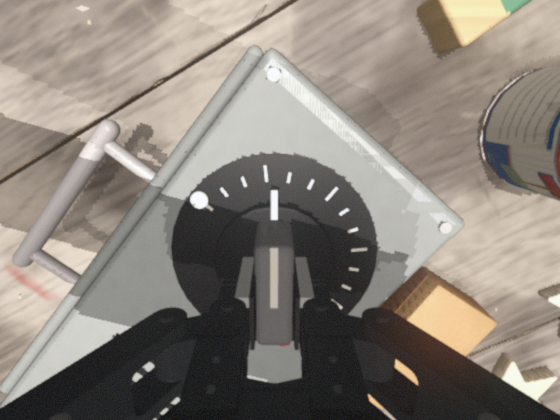

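move_arm:
  deltas:
    - {"translation":[0,0,0],"dr":[0,-5,0],"claw":0.012}
    - {"translation":[0,0,0],"dr":[0,-12,0],"claw":0.012}
    - {"translation":[0,0,0],"dr":[0,-19,0],"claw":0.012}
    - {"translation":[0,0,0],"dr":[0,-26,0],"claw":0.012}
    - {"translation":[0,0,0],"dr":[0,-33,0],"claw":0.012}
    - {"translation":[0,0,0],"dr":[0,-40,0],"claw":0.012}
    - {"translation":[0,0,0],"dr":[0,-46,0],"claw":0.012}
    - {"translation":[0,0,0],"dr":[0,-50,0],"claw":0.012}

```text
time_s: 3.93
tcp_pos: [0.6005, -0.2807, 0.1016]
ee_rot: [-0.59, 0.592, 0.387, -0.388]
wrist_force: [-1.0, 0.6, 5.4]
opening: 0.0145
```

move_arm:
  deltas:
    - {"translation":[0,0,0],"dr":[0,0,0],"claw":0.012}
    - {"translation":[0,0,0],"dr":[0,0,0],"claw":0.012}
    - {"translation":[0,0,0],"dr":[0,0,0],"claw":0.012}

```text
time_s: 4.18
tcp_pos: [0.6005, -0.2806, 0.1016]
ee_rot: [-0.591, 0.593, 0.386, -0.387]
wrist_force: [-1.6, 1.1, 5.0]
opening: 0.0145
```

Run:
```python
from h import *
s=manip.get_state();print(s["tcp_pos"],s["wrist_force"],s["moment"],s["opening"],s["joints"].round(2))
t,r=tool();x=r.as_matrix()[:,0];print("az",np.degrees(np.arctan2(x[1],x[0])))
im=manip.snapshot("wrist");cv2.imwrite("pics/w5.png",im)
```

```text
[ 0.60049269 -0.28063905  0.10160649] [-1.56479579  1.10503927  5.02170166] [ 0.3286441   0.38170341 -0.01344109] 0.014506435599649958 [ 0.82  0.68 -0.67  1.66  0.49  0.97  1.14]
az 66.25296737168458
```

View pics/w5.png

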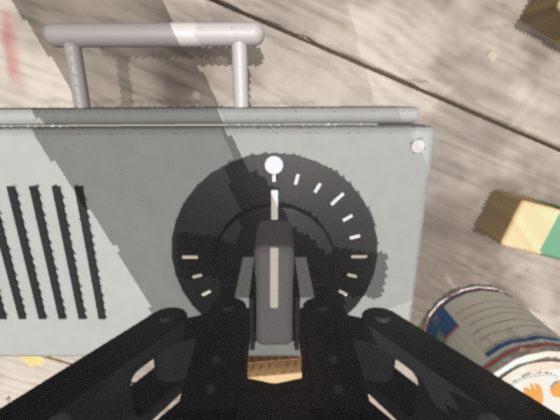

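The pointer is at the white spot (274,165). Measuring the handle from this picture, then I'll release.

Run:
```python
from h import *
c=manip.calibration("wrist");t,r=tool()
for n,p,z in [("h1",(52,35),.05),("h2",(256,34),.05),("spot",(274,165),.0745),("FL",(432,128),.074),("green",(535,225),.032),("tinTop",(545,395),.077),("fe1",(10,127),.074)]:
    w=bp(c,*p,z);print(n,w.round(4))
h=(bp(c,52,35,.05)+bp(c,256,34,.05))/2;print(h)
# dial axis = TCP xy, box frame
C=t[:2];ax=np.radians(-23.75);X=np.array([np.cos(ax),np.sin(ax)]);Y=np.array([-X[1],X[0]])
print("handle in box frame rel dial",(h[:2]-C)@X,(h[:2]-C)@Y+0.06)
```

```text
h1 [ 0.4572 -0.3371  0.05  ]
h2 [ 0.4973 -0.2447  0.05  ]
spot [ 0.5565 -0.2609  0.0745]
FL [ 0.5701 -0.187   0.074 ]
green [ 0.6647 -0.1277  0.032 ]
tinTop [ 0.7444 -0.1695  0.077 ]
fe1 [ 0.4911 -0.3661  0.074 ]
[ 0.47728591 -0.29091403  0.05      ]
handle in box frame rel dial -0.10860765667798075 0.0009715777337077486
```

move_arm:
  deltas:
    - {"translation":[0,0,0],"dr":[0,0,0],"claw":0.04}
    - {"translation":[0,0,0],"dr":[0,0,0],"claw":0.04}
    - {"translation":[0,0,0],"dr":[0,0,0],"claw":0.04}
    - {"translation":[0,-0.01,0],"dr":[0,0,0],"claw":0.04}
    - {"translation":[0,-0.04,0],"dr":[0,0,0],"claw":0.03}
    - {"translation":[0,-0.06,0],"dr":[0,0,0],"claw":0.026}

```text
time_s: 4.73
tcp_pos: [0.6006, -0.2806, 0.1622]
ee_rot: [-0.591, 0.593, 0.386, -0.387]
wrist_force: [1.1, 0.4, 0.8]
opening: 0.0263
```

Run:
```python
from h import *
print(delta((0.4773,-0.2909,0.13),M(-23.75)))
```

```text
[array([-58.97,  32.21, 108.78]), array([ 2.000e-01,  9.003e+01, -5.000e-02])]
```

move_arm:
  deltas:
    - {"translation":[-0.01,0,0.015],"dr":[0,7,0],"claw":0.026}
    - {"translation":[-0.02,0,0.03],"dr":[0,14,0],"claw":0.026}
    - {"translation":[-0.03,0,0.045],"dr":[0,21,0],"claw":0.026}
    - {"translation":[-0.04,0,0.06],"dr":[0,28,0],"claw":0.026}
    - {"translation":[-0.05,0,0.075],"dr":[0,35,0],"claw":0.026}
    - {"translation":[-0.059,0,0.09],"dr":[0,42,0],"claw":0.026}
    - {"translation":[-0.059,0,0.1],"dr":[0,49,0],"claw":0.026}
    - {"translation":[-0.059,0,0.1088],"dr":[0,56,0],"claw":0.026}

```text
time_s: 5.4
tcp_pos: [0.4759, -0.2913, 0.1613]
ee_rot: [-0.703, 0.706, 0.061, -0.061]
wrist_force: [-0.6, 0.2, -0.6]
opening: 0.0262
```

move_arm:
  deltas:
    - {"translation":[0,0.005,0],"dr":[0,7,0],"claw":0.026}
    - {"translation":[0,0.01,0],"dr":[0,14,0],"claw":0.026}
    - {"translation":[0,0.02,0],"dr":[0,21,0],"claw":0.026}
    - {"translation":[0,0.02,0],"dr":[0,28,0],"claw":0.026}
    - {"translation":[0,0.02,0],"dr":[0,34,0],"claw":0.026}
    - {"translation":[0,0.02,0],"dr":[0,34,0],"claw":0.026}
    - {"translation":[0,0.02,0],"dr":[0,34,0],"claw":0.026}

```text
time_s: 5.98
tcp_pos: [0.4773, -0.2908, 0.1412]
ee_rot: [-0.691, 0.694, -0.144, 0.145]
wrist_force: [0.1, 1.5, -0.1]
opening: 0.0258
```

Run:
```python
from h import *
print(delta((0.4773,-0.2909,0.04),M(-23.75)))
c=manip.calibration("wrist");im=manip.snapshot("wrist");cv2.imwrite("pics/w6.png",im)
print(pr(c,[[.4773,-.2909,.05]]),tool()[0])
```

```text
[array([ -0.16, 101.16,   0.23]), array([0.2 , 0.21, 0.12])]
[[274.12840699 217.85688984]] [ 0.47726952 -0.2907959   0.14109053]
```

View pics/w6.png

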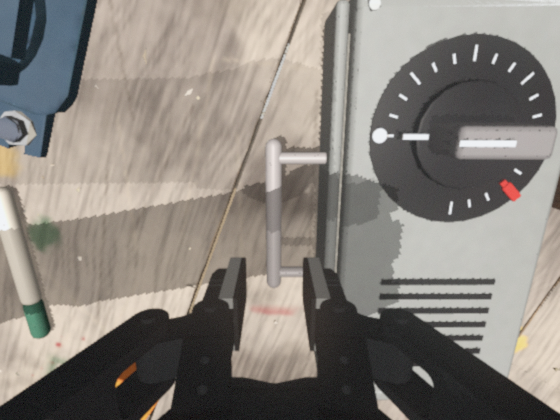

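The bar lies at column 275, centred between the jaws. I'll descend and grip it.

move_arm:
  deltas:
    - {"translation":[0,0.03,0],"dr":[0,0,0],"claw":0.026}
    - {"translation":[0,0.06,0],"dr":[0,0,0],"claw":0.026}
    - {"translation":[0,0.08,0],"dr":[0,0,0],"claw":0.026}
    - {"translation":[0,0.095,0],"dr":[0,0,0],"claw":0.026}
    - {"translation":[0,0.1,0],"dr":[0,0,0],"claw":0.026}
    - {"translation":[0,0.1,0],"dr":[0,0,0],"claw":0.007}
    - {"translation":[0,0.1,0],"dr":[0,0,0],"claw":0.007}
    - {"translation":[0,0.1,0],"dr":[0,0,0],"claw":0.007}

```text
time_s: 6.7
tcp_pos: [0.4768, -0.2912, 0.0405]
ee_rot: [-0.691, 0.693, -0.145, 0.145]
wrist_force: [1.8, -0.9, -11.4]
opening: 0.0085
```

Run:
```python
from h import *
s=manip.get_state();print(s["tcp_pos"],s["wrist_force"],s["opening"])
X=M(-23.75)[:,0]
print(delta(s["tcp_pos"]-X*.085,M(-23.75)), s["tcp_pos"]-X*.085)
```

```text
[ 0.47682361 -0.29116391  0.04049005] [  1.81485775  -0.86185241 -11.43420936] 0.008506398148556799
[array([-85.  ,  -0.12,   0.09]), array([0.16, 0.06, 0.08])] [ 0.39902213 -0.25693044  0.04049005]
```

move_arm:
  deltas:
    - {"translation":[-0.01,0,0],"dr":[0,0,0],"claw":0.007}
    - {"translation":[-0.022,0,0],"dr":[0,0,0],"claw":0.007}
    - {"translation":[-0.034,0,0],"dr":[0,0,0],"claw":0.007}
    - {"translation":[-0.046,0,0],"dr":[0,0,0],"claw":0.007}
    - {"translation":[-0.058,0,0],"dr":[0,0,0],"claw":0.007}
    - {"translation":[-0.07,0,0],"dr":[0,0,0],"claw":0.007}
    - {"translation":[-0.08,0,0],"dr":[0,0,0],"claw":0.007}
    - {"translation":[-0.085,0,0],"dr":[0,0,0],"claw":0.007}

```text
time_s: 7.37
tcp_pos: [0.3988, -0.2572, 0.0406]
ee_rot: [-0.691, 0.693, -0.144, 0.146]
wrist_force: [11.9, -7.9, -27.4]
opening: 0.0083
```

move_arm:
  deltas:
    - {"translation":[0,0,0],"dr":[0,0,0],"claw":0.007}
    - {"translation":[0,0,0],"dr":[0,0,0],"claw":0.007}
    - {"translation":[-0.001,0,0],"dr":[0,0,0],"claw":0.007}
    - {"translation":[-0.001,0,0],"dr":[0,0,0],"claw":0.007}

```text
time_s: 7.7
tcp_pos: [0.3988, -0.2572, 0.0405]
ee_rot: [-0.691, 0.693, -0.145, 0.146]
wrist_force: [3.3, -2.1, -17.0]
opening: 0.0085
```

Run:
```python
from h import *
s=manip.get_state();print(s["tcp_pos"],s["wrist_force"],s["opening"],s["joints"].round(2))
c=manip.calibration("wrist");im=manip.snapshot("wrist");cv2.imwrite("pics/w7.png",im)
```

```text
[ 0.39883877 -0.25724056  0.04050954] [  3.34192635  -2.09588146 -17.02964698] 0.008470485115163778 [ 0.75  0.46 -0.33  2.16  0.28  0.56 -0.19]
```

View pics/w7.png

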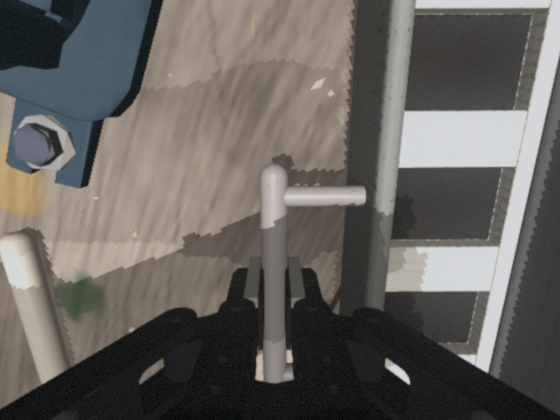

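The slider is out by about 85 mm. I'll release, rise and survey the pockets.

move_arm:
  deltas:
    - {"translation":[0,0,0],"dr":[0,0,0],"claw":0.026}
    - {"translation":[0,0,0],"dr":[0,0,0],"claw":0.026}
    - {"translation":[0,0,0],"dr":[0,0,0],"claw":0.026}
    - {"translation":[0,-0.03,0],"dr":[0,0,0],"claw":0.026}
    - {"translation":[0,-0.07,0],"dr":[0,0,0],"claw":0.04}
    - {"translation":[0.01,-0.11,0],"dr":[0,0,0],"claw":0.05}
    - {"translation":[0.04,-0.15,0.0],"dr":[0,0,0],"claw":0.05}
    - {"translation":[0.07,-0.18,0.0],"dr":[0,0,0],"claw":0.05}

```text
time_s: 8.42
tcp_pos: [0.4565, -0.2815, 0.218]
ee_rot: [-0.69, 0.694, -0.145, 0.146]
wrist_force: [1.4, -0.6, -1.3]
opening: 0.0501
```

move_arm:
  deltas:
    - {"translation":[0.01,-0.03,0],"dr":[0,0,0],"claw":0.05}
    - {"translation":[0.02,-0.05,0],"dr":[0,0,0],"claw":0.05}
    - {"translation":[0.02,-0.05,0],"dr":[0,0,0],"claw":0.05}
    - {"translation":[0.02,-0.05,0],"dr":[0,0,0],"claw":0.05}

```text
time_s: 8.75
tcp_pos: [0.4756, -0.2894, 0.2657]
ee_rot: [-0.69, 0.694, -0.144, 0.146]
wrist_force: [-0.9, -0.1, -0.2]
opening: 0.0501
```

```bash
cat >> h.py <<'E'
import pickle
def wsnap(n):
    c=manip.calibration("wrist");im=manip.snapshot("wrist");cv2.imwrite(f"pics/{n}.png",im);pickle.dump(c,open(n+".pkl","wb"));return c,im
E
python3 - <<'E'
from h import *
s=manip.get_state();print(s["tcp_pos"],s["joint_vel"].round(3))
wsnap("w8")
cv2.imwrite("pics/sc2.png",manip.snapshot("scene"))
E
```

```text
[ 0.47560387 -0.28938553  0.26574012] [ 0.004  0.018  0.007  0.068  0.002 -0.003  0.001]
```

View pics/w8.png

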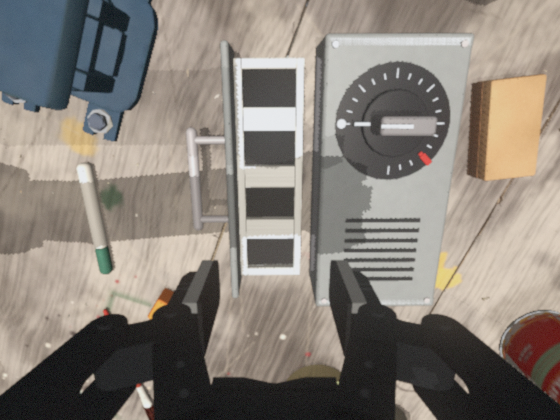

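View pics/sc2.png

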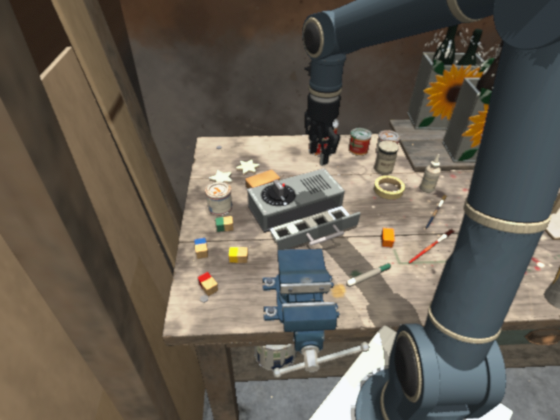

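Run:
```python
from h import *
a=cv2.imread("pics/w8.png");crop(a,180,30,380,290,2.3,"pics/w8c.png")
crop(a,215,45,325,165,5,"pics/w8d.png")
crop(a,215,155,325,285,4.5,"pics/w8e.png")
```

```text
(no output)
```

View pics/w8d.png

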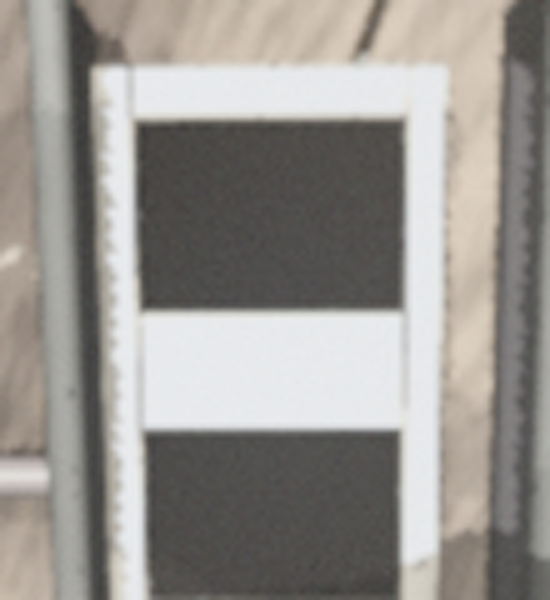

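View pics/w8e.png

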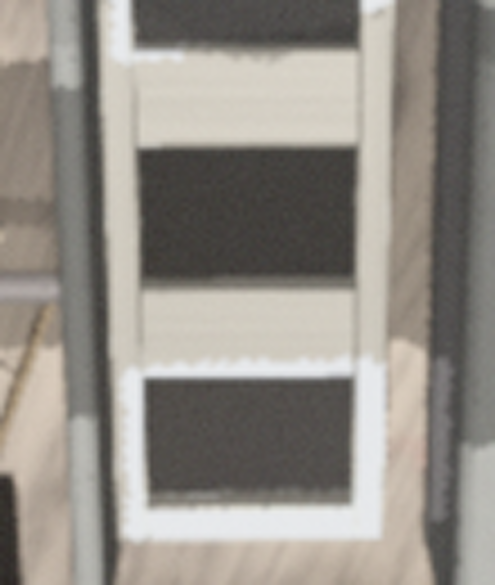

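Run:
```python
from h import *
c=pickle.load(open("w8.pkl","rb"))
f=lambda x,y:(215+(x+.5)/5-.5,45+(y+.5)/5-.5)
g=lambda x,y:(215+(x+.5)/4.5-.5,155+(y+.5)/4.5-.5)
P=[bp(c,*f(*p),.026)[:2] for p in [(136,121),(406,121),(402,311),(141,311)]]
Q=[bp(c,*f(*p),.026)[:2] for p in [(145,431),(402,431)]]
S=[bp(c,*g(*p),.026)[:2] for p in [(137,147),(356,147),(356,287),(141,287)]]
T=[bp(c,*g(*p),.026)[:2] for p in [(145,378),(354,378),(352,503),(148,503)]]
p3=np.mean(P,0);p1=np.mean(S,0);p0=np.mean(T,0);print(p3,p1,p0)
for A in(P,S,T): print(np.linalg.norm(A[0]-A[1]),np.linalg.norm(A[1]-A[2]),np.linalg.norm(A[2]-A[3]))
d=p3-p0;print(np.linalg.norm(d)/3,"az y",np.degrees(np.arctan2(d[1],d[0])))
x=P[1]-P[0];print(np.degrees(np.arctan2(x[1],x[0])))
C=np.array([.6005,-.2806]);ax=np.radians(-23.7);X=np.array([np.cos(ax),np.sin(ax)]);Y=np.array([-X[1],X[0]])
for p in(p3,p1,p0):print((p-C)@X,(p-C)@Y+.06)
print(bp(c,342,124,.0745),bp(c,409,126,.116))
```

```text
[ 0.50796389 -0.20443822] [ 0.45867124 -0.31785126] [ 0.43421385 -0.37462657]
0.054882442400483365 0.03699019812524373 0.05474930907108934
0.0547513705558579 0.0370032199047099 0.055304914206245226
0.05479075671251401 0.03625400939951903 0.05492398395977643
0.061826945741183796 az y 66.57081006069672
-23.607386646844446
-0.11534491502904139 0.09254380761267542
-0.11489423191292693 -0.031117338769450872
-0.11446823806976361 -0.09293495778826916
[ 0.55707138 -0.26215619  0.0745    ] [ 0.59982002 -0.27994359  0.116     ]
```

```bash
cat >> h.py <<'E'
C=np.array([.6005,-.2806]);AX=-23.55
X=M(AX)[:2,0];Y=np.array([-X[1],X[0]])
POC=[C+X*(-.115)+Y*((k-1.5)*.062-.06) for k in range(4)]
E
python3 - <<'E'
from h import *
print(POC)
print(delta((0.61,-0.06,0.29),M(-10)))
E
```

```text
[array([ 0.43394712, -0.37490874]), array([ 0.45871917, -0.31807261]), array([ 0.48349122, -0.26123648]), array([ 0.50826327, -0.20440035])]
[array([ 32.65, -27.64, 264.31]), array([  0.18, -13.71,  -0.08])]
```

move_arm:
  deltas:
    - {"translation":[0.005,-0.025,0.035],"dr":[0,-2,0],"claw":0.06}
    - {"translation":[0.01,-0.027,0.075],"dr":[0,-4,0],"claw":0.06}
    - {"translation":[0.014,-0.027,0.115],"dr":[0,-6,0],"claw":0.06}
    - {"translation":[0.018,-0.027,0.155],"dr":[0,-8,0],"claw":0.06}
    - {"translation":[0.022,-0.027,0.195],"dr":[0,-10,0],"claw":0.06}
    - {"translation":[0.028,-0.027,0.23],"dr":[0,-12,0],"claw":0.06}
    - {"translation":[0.033,-0.027,0.264],"dr":[0,-13.7,0],"claw":0.06}
    - {"translation":[0.033,-0.027,0.264],"dr":[0,-13.7,0],"claw":0.06}

```text
time_s: 9.52
tcp_pos: [0.6123, -0.0521, 0.2887]
ee_rot: [0.706, -0.704, 0.058, -0.057]
wrist_force: [-0.5, 1.5, 0.4]
opening: 0.06
```

move_arm:
  deltas:
    - {"translation":[0,0,0],"dr":[0,0,0],"claw":0.06}
    - {"translation":[0,0,0],"dr":[0,0,0],"claw":0.06}
    - {"translation":[0,0,0],"dr":[0,0,0],"claw":0.06}

```text
time_s: 9.77
tcp_pos: [0.6103, -0.063, 0.2893]
ee_rot: [-0.703, 0.706, -0.063, 0.062]
wrist_force: [-0.7, 0.2, 0.2]
opening: 0.06
```

Run:
```python
from h import *
s=manip.get_state();print(s["tcp_pos"],s["joint_vel"].round(3),s["joints"].round(2))
wsnap("w9")
```

```text
[ 0.61026969 -0.0629872   0.28932584] [ 0.009 -0.007  0.    -0.006 -0.002 -0.    -0.002] [ 0.44  0.38 -0.54  1.6   0.21  1.22 -0.33]
```

View pics/w9.png

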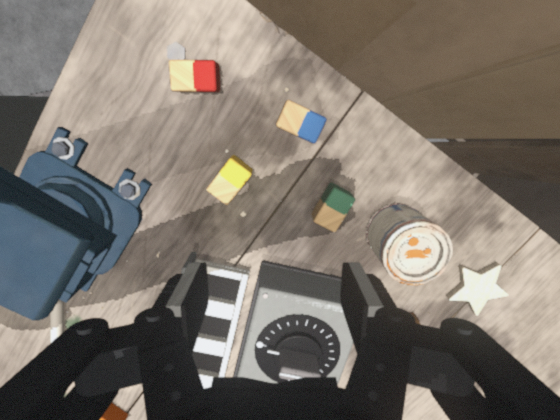

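Run:
```python
from h import *
c=manip.calibration("scene");s=manip.calibration("side")
def tri(p,q):
    o1,d1=ray(c,*p);o2,d2=ray(s,*q)
    A=np.c_[d1,-d2];x=np.linalg.lstsq(A,o2-o1,rcond=None)[0];return (o1+d1*x[0]).round(3),(o2+d2*x[1]).round(3)
print(tri((70,47),(72,45)))
a=cv2.imread("pics/scene0.png");b=cv2.imread("pics/side0.png")
cv2.imwrite("pics/cmp.png",cv2.resize(np.hstack([a[0:360,0:230],b[0:360,0:230]]),None,fx=1.6,fy=1.6))
w=pickle.load(open("w9.pkl","rb"))
for p in[(245,0),(360,90),(545,235)]:print(bp(w,*p,0))
```

```text
(array([0.992, 0.024, 0.492]), array([0.989, 0.019, 0.489]))
[0.61086353 0.12250952 0.        ]
[0.72483478 0.00819118 0.        ]
[ 0.94893893 -0.21689571  0.        ]
```

View pics/cmp.png

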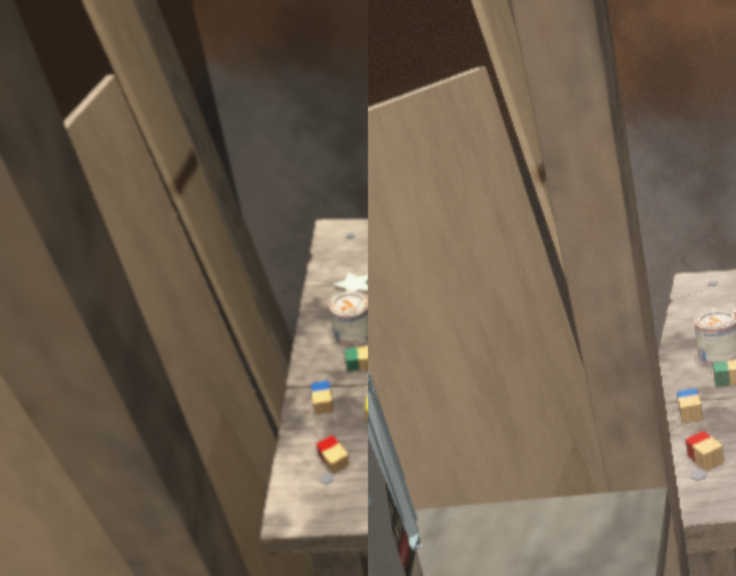

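Run:
```python
from h import *
c=manip.calibration("scene");s=manip.calibration("side")
def pl(c,p,q):
    o,d1=ray(c,*p);_,d2=ray(c,*q);n=np.cross(d1,d2);return n,n@o
def line(a,b,zs):
    for z in zs:
        A=np.array([a[0],b[0],[0,0,1]]);print(np.linalg.solve(A,[a[1],b[1],z]).round(3), end=' ')
    print()
g=lambda x,y:(x/1.6,y/1.6); h=lambda x,y:((x-368)/1.6,y/1.6)
# right edge of dark post
line(pl(c,g(215,100),g(285,320)),pl(s,h(607,20),h(655,330)),[0,.1,.3,.5])
line(pl(c,g(85,0),g(275,430)),pl(s,h(475,0),h(585,380)),[0,.1,.3,.5])
line(pl(c,g(110,75),g(275,432)),pl(s,h(487,68),h(605,490)),[0,.1,.3,.5])
```

```text
[ 0.732 -0.034  0.   ] [ 0.699 -0.008  0.1  ] [0.631 0.043 0.3  ] [0.563 0.094 0.5  ] 
[ 0.972 -0.029  0.   ] [ 0.956 -0.013  0.1  ] [0.925 0.019 0.3  ] [0.893 0.051 0.5  ] 
[ 1.051 -0.05   0.   ] [ 1.021 -0.029  0.1  ] [0.96  0.015 0.3  ] [0.9   0.059 0.5  ]
```

Run:
```python
from h import *
c=manip.calibration("scene");s=manip.calibration("side")
n=np.array([.708,.705])
for cam,pts in((c,[(197,137),(181,228),(165,325)]),(s,[(189,170),(184,225),(192,325)])):
    for p in pts:
        w=bp(cam,*p,0);print(w.round(3),w[:2]@n)
w=pickle.load(open("w9.pkl","rb"));print(w["xyz"],w["xyz"][:2]@n)
a=cv2.imread("pics/w9.png");crop(a,230,0,560,240,2.4,"pics/w9b.png")
crop(a,150,40,370,245,3.6,"pics/w9c.png")
```

```text
[ 1.132 -0.395  0.   ] 0.5234894803782754
[ 0.77  -0.034  0.   ] 0.5214481617064426
[0.536 0.196 0.   ] 0.5176440097253244
[ 1.136 -0.393  0.   ] 0.527760796595024
[ 0.819 -0.102  0.   ] 0.5079578821872481
[0.477 0.165 0.   ] 0.4538846647874899
[0.62360237 0.01289002 0.42410045] 0.4505979475273643
```

View pics/w9b.png

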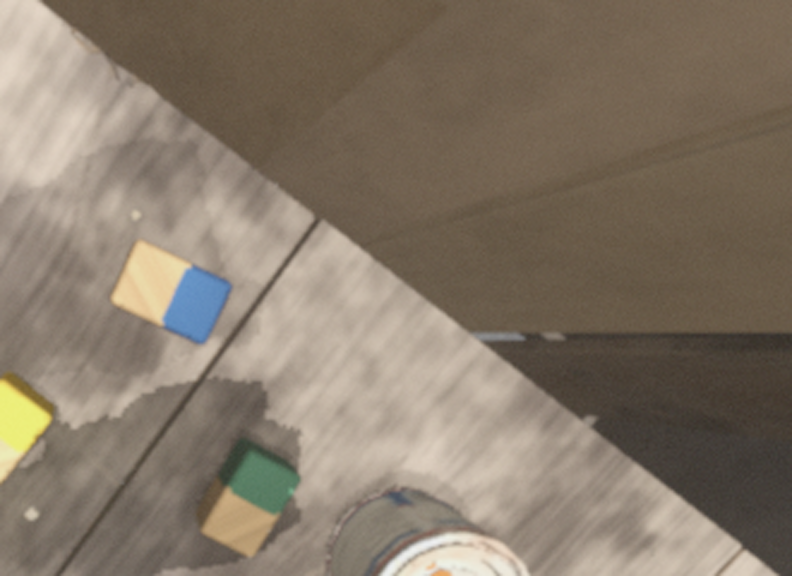

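View pics/w9c.png

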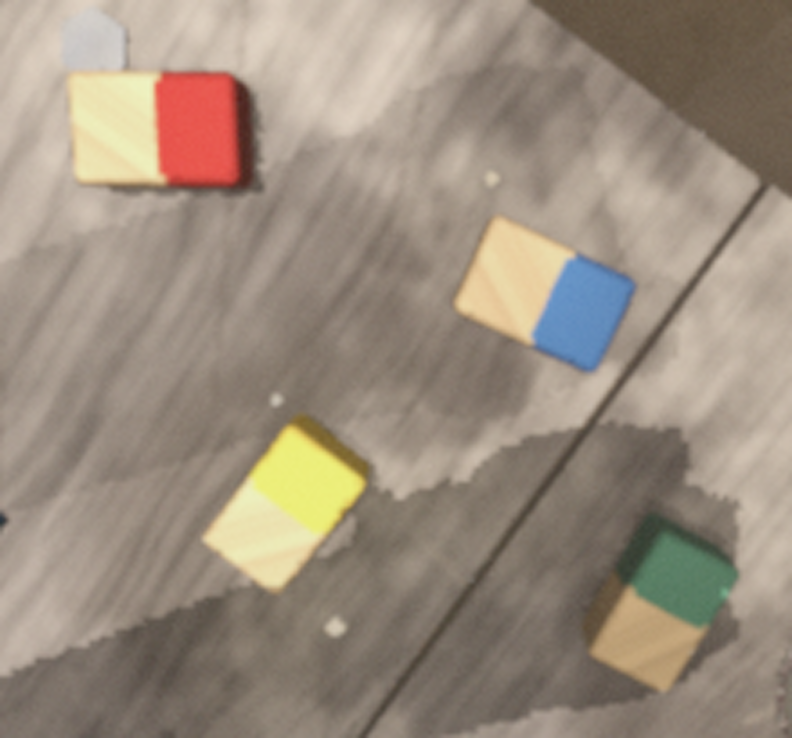

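```bash
cat >> h.py <<'E'
def block(c,pts,z=.032):
    "pts: top-face corners ordered: bareL, paintL, paintR, bareR ; returns centre, az of x (bare->paint), sizes"
    P=np.array([bp(c,*p,z)[:2] for p in pts]);m=P.mean(0)
    x=(P[1]+P[2]-P[0]-P[3])/2;y=(P[0]+P[1]-P[2]-P[3])/2
    return m.round(4),round(np.degrees(np.arctan2(x[1],x[0])),1),round(np.degrees(np.arctan2(y[1],y[0]))-90,1),np.linalg.norm(x).round(4),np.linalg.norm(y).round(4)
E
python3 - <<'E'
from h import *
c=pickle.load(open("w9.pkl","rb"));f=lambda p:(150+(p[0]+.5)/3.6-.5,40+(p[1]+.5)/3.6-.5)
for n,b in dict(red=[(68,73),(237,73),(239,187),(77,185)],blue=[(497,215),(635,287),(592,371),(455,302)],
  yellow=[(202,538),(294,432),(366,487),(275,592)],green=[(590,652),(658,527),(738,575),(663,692)]).items():
    print(n,block(c,[f(p) for p in b]))
E
```

```text
red (array([0.5425, 0.0543]), np.float64(-10.4), np.float64(-11.2), np.float64(0.0492), np.float64(0.0313))
blue (array([ 0.6494, -0.0129]), np.float64(-36.3), np.float64(-36.2), np.float64(0.0479), np.float64(0.0285))
yellow (array([ 0.5551, -0.0662]), np.float64(38.3), np.float64(41.5), np.float64(0.047), np.float64(0.0292))
green (array([ 0.6721, -0.1216]), np.float64(52.8), np.float64(49.6), np.float64(0.0476), np.float64(0.0305))
```

Run:
```python
from h import *
print(delta((0.5551,-0.0662,0.09),M(-50)))
```

```text
[array([-53.71, 199.73, -11.88]), array([ 0.28, 39.8 ,  0.05])]
```

move_arm:
  deltas:
    - {"translation":[-0.008,0.03,-0.002],"dr":[0,6,0],"claw":0.044}
    - {"translation":[-0.016,0.06,-0.004],"dr":[0,12,0],"claw":0.044}
    - {"translation":[-0.024,0.09,-0.006],"dr":[0,18,0],"claw":0.044}
    - {"translation":[-0.034,0.125,-0.008],"dr":[0,24,0],"claw":0.044}
    - {"translation":[-0.045,0.155,-0.01],"dr":[0,30,0],"claw":0.044}
    - {"translation":[-0.0537,0.18,-0.012],"dr":[0.2,36,0],"claw":0.044}
    - {"translation":[-0.0537,0.195,-0.012],"dr":[0.2,39.8,0],"claw":0.044}
    - {"translation":[-0.0537,0.2,-0.012],"dr":[0.2,39.8,0],"claw":0.044}

```text
time_s: 10.48
tcp_pos: [0.5534, -0.066, 0.0877]
ee_rot: [-0.64, 0.642, -0.3, 0.298]
wrist_force: [-0.0, -0.7, 0.5]
opening: 0.0441
```

move_arm:
  deltas:
    - {"translation":[0,0,0],"dr":[0,0,0],"claw":0.044}
    - {"translation":[0,0,0],"dr":[0,0,0],"claw":0.044}
    - {"translation":[0,0,0],"dr":[0,0,0],"claw":0.044}

```text
time_s: 10.73
tcp_pos: [0.5576, -0.0646, 0.0917]
ee_rot: [0.642, -0.641, 0.296, -0.299]
wrist_force: [-0.5, -0.6, 0.4]
opening: 0.0443
```

Run:
```python
from h import *
wsnap("w10");print(delta((0.5551,-0.0662,0.019),M(-50)),tool()[0])
```

```text
[array([-0.57, 72.68, -3.2 ]), array([-0.17,  0.18,  0.2 ])] [ 0.55757973 -0.06452549  0.09169531]
```

View pics/w10.png

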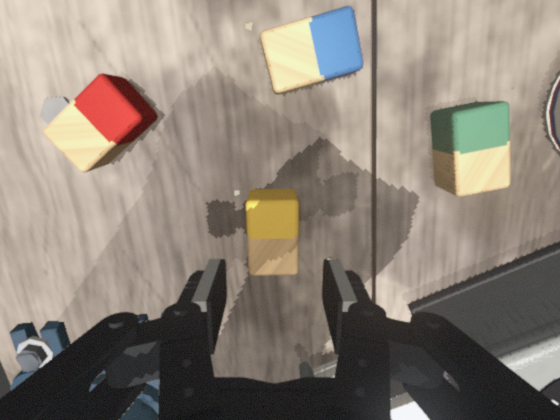

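Run:
```python
from h import *
c=pickle.load(open("w10.pkl","rb"));b=block(c,[(249,276),(247,200),(298,200),(298,275)]);print(b)
print(delta((*b[0],0.019),M(-50)))
```

```text
(array([ 0.5548, -0.0658]), np.float64(40.9), np.float64(40.8), np.float64(0.0496), np.float64(0.0306))
[array([-1.07, 72.68, -3.17]), array([-0.17,  0.18,  0.2 ])]
```

move_arm:
  deltas:
    - {"translation":[-0.001,0.02,-0.003],"dr":[0,0,0],"claw":0.044}
    - {"translation":[-0.001,0.045,-0.003],"dr":[0,0,0],"claw":0.044}
    - {"translation":[-0.001,0.063,-0.003],"dr":[0,0,0],"claw":0.044}
    - {"translation":[-0.001,0.0725,-0.003],"dr":[0,0,0],"claw":0.044}
    - {"translation":[-0.001,0.0725,-0.003],"dr":[0,0,0],"claw":0.044}
    - {"translation":[-0.001,0.0725,-0.003],"dr":[0,0,0],"claw":0.026}
    - {"translation":[-0.001,0.0725,-0.003],"dr":[0,0,0],"claw":0.026}
    - {"translation":[-0.001,0.0725,-0.003],"dr":[0,0,0],"claw":0.026}

```text
time_s: 11.45
tcp_pos: [0.5546, -0.0655, 0.0191]
ee_rot: [0.642, -0.641, 0.296, -0.299]
wrist_force: [0.5, 0.2, -1.1]
opening: 0.0306
```

move_arm:
  deltas:
    - {"translation":[0,0,0],"dr":[0,0,0],"claw":0.026}
    - {"translation":[0,0,0],"dr":[0,0,0],"claw":0.026}
    - {"translation":[0,-0.02,0],"dr":[0,0,0],"claw":0.026}
    - {"translation":[0,-0.05,0],"dr":[0,0,0],"claw":0.026}
    - {"translation":[0,-0.075,0],"dr":[0,0,0],"claw":0.026}
    - {"translation":[0,-0.075,0],"dr":[0,0,0],"claw":0.026}

```text
time_s: 11.95
tcp_pos: [0.5569, -0.0654, 0.0977]
ee_rot: [0.643, -0.64, 0.294, -0.302]
wrist_force: [1.3, -0.0, -0.8]
opening: 0.0305
```

Run:
```python
from h import *
s=manip.get_state();print(s["opening"],s["tcp_pos"],s["wrist_force"])
print(delta((*POC[3],0.095),M(AX-90)))
wsnap("w11")
```

```text
0.03054087101627873 [ 0.55686551 -0.0653746   0.09773631] [ 1.34032011 -0.00367639 -0.79519038]
[array([  74.87,    2.38, -126.84]), array([-0.65, 63.72,  0.17])]
```

View pics/w11.png

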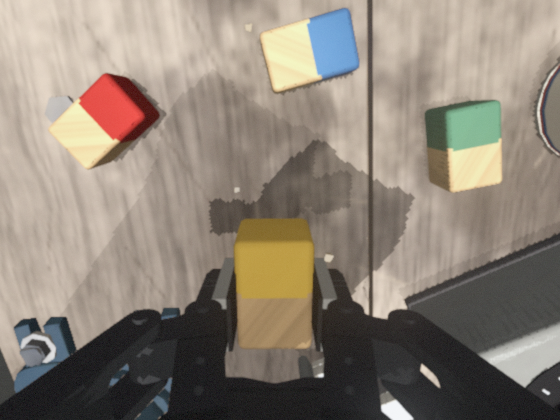

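move_arm:
  deltas:
    - {"translation":[0.008,0,-0.014],"dr":[0,7,0],"claw":0.026}
    - {"translation":[0.016,0,-0.028],"dr":[0,14,0],"claw":0.026}
    - {"translation":[0.025,0,-0.043],"dr":[0,21,0],"claw":0.026}
    - {"translation":[0.034,0,-0.058],"dr":[0,28,0],"claw":0.026}
    - {"translation":[0.043,0,-0.073],"dr":[0,35,0],"claw":0.026}
    - {"translation":[0.053,0,-0.09],"dr":[0,42,0],"claw":0.026}
    - {"translation":[0.063,0,-0.107],"dr":[0,49,0],"claw":0.026}
    - {"translation":[0.072,0,-0.121],"dr":[0,56,0],"claw":0.026}

```text
time_s: 12.67
tcp_pos: [0.5058, -0.1997, 0.0917]
ee_rot: [0.424, -0.425, 0.566, -0.566]
wrist_force: [0.2, -0.0, -0.9]
opening: 0.0313
```

Run:
```python
from h import *
s=manip.get_state();print(s["opening"],s["tcp_pos"],s["joints"].round(2))
print(delta((*POC[3],0.085),M(AX-90)))
```

```text
0.03129079056284003 [ 0.50576857 -0.1997297   0.09172366] [ 0.38  0.44 -0.1   1.98  0.06  0.73 -1.61]
[array([3.78, 6.72, 3.7 ]), array([0.03, 7.32, 0.04])]
```

move_arm:
  deltas:
    - {"translation":[0.0035,0.005,0.0035],"dr":[0,5,0],"claw":0.026}
    - {"translation":[0.0035,0.006,0.0035],"dr":[0,7.3,0],"claw":0.026}
    - {"translation":[0.0035,0.006,0.0035],"dr":[0,7.3,0],"claw":0.026}
    - {"translation":[0.0035,0.006,0.0035],"dr":[0,7.3,0],"claw":0.026}

```text
time_s: 13.0
tcp_pos: [0.5092, -0.2024, 0.0859]
ee_rot: [0.39, -0.39, 0.59, -0.59]
wrist_force: [-0.1, -0.5, -0.7]
opening: 0.0308
```

Run:
```python
from h import *
s=manip.get_state();print(s["opening"],s["tcp_pos"])
print(delta((*POC[3],0.036),M(AX-90)))
wsnap("w12")
```

```text
0.03078136898187763 [ 0.50918093 -0.20242908  0.08590262]
[array([ 2.17, 49.9 , -0.07]), array([0.01, 0.51, 0.01])]
```

View pics/w12.png

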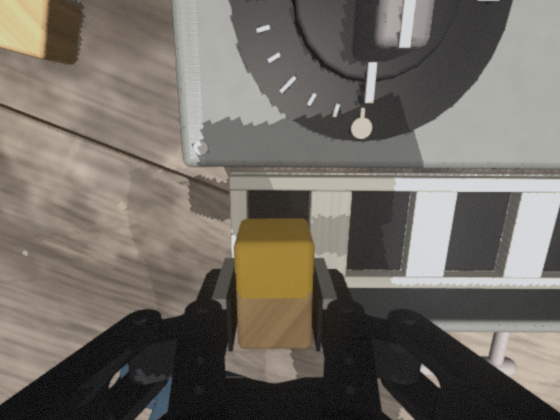

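Run:
```python
from h import *
c=pickle.load(open("w12.pkl","rb"));t,r=tool()
for n,p in [("p2",[(350,191),(407,192),(405,272),(348,272)]),("p3top",[(247,190),(310,190)])]:
    m=np.mean([bp(c,*q,.026) for q in p],0);print(n,m[:2],(r.inv().apply(m-t)*1000).round(1))
print(POC[2],POC[3],delta((*POC[2],.026)))
# held block
for q in [(237,347),(313,346)]: 
    w=bp(c,*q,t[2]+.013);print((r.inv().apply(w-t)*1000).round(1))
```

```text
p2 [ 0.48469843 -0.26021911] [63.  60.1 -0.1]
p3top [ 0.53328504 -0.21512791] [ 2.5 60.2 27. ]
[ 0.48349122 -0.26123648] [ 0.50826327 -0.20440035] [array([64.38, 60.14, -0.83])]
[-15.9 -13.  -23.8]
[ 16.4 -13.  -23.3]
```

move_arm:
  deltas:
    - {"translation":[0.0017,0.0,-0.0007],"dr":[0,0.5,0],"claw":0.026}
    - {"translation":[0.0017,0.015,-0.0007],"dr":[0,0.5,0],"claw":0.026}
    - {"translation":[0.0017,0.03,-0.0007],"dr":[0,0.5,0],"claw":0.026}
    - {"translation":[0.0017,0.042,-0.0007],"dr":[0,0.5,0],"claw":0.026}
    - {"translation":[0.0017,0.0495,-0.0007],"dr":[0,0.5,0],"claw":0.026}
    - {"translation":[0.0017,0.0495,-0.0007],"dr":[0,0.5,0],"claw":0.026}
    - {"translation":[0.0017,0.0495,-0.0007],"dr":[0,0.5,0],"claw":0.026}

```text
time_s: 13.63
tcp_pos: [0.5085, -0.204, 0.037]
ee_rot: [-0.387, 0.387, -0.591, 0.592]
wrist_force: [0.1, -0.1, -0.4]
opening: 0.0306
```

Run:
```python
from h import *
s=manip.get_state();print(s["opening"],s["tcp_pos"],s["wrist_force"])
wsnap("w13")
```

```text
0.030618925327090818 [ 0.50845714 -0.20402824  0.03697709] [ 0.1401574  -0.10106021 -0.3892668 ]
```

View pics/w13.png

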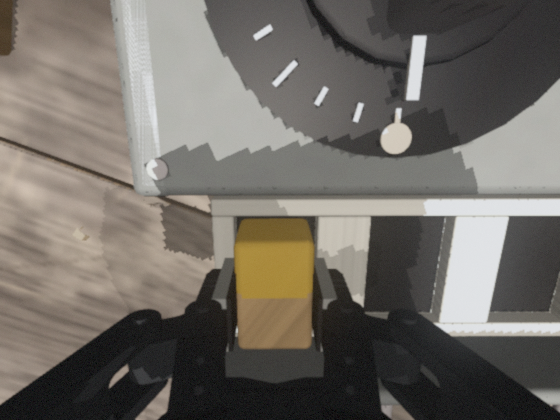

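The block is inside the pocket walls. I'll release it and rise.

move_arm:
  deltas:
    - {"translation":[0,0.001,0],"dr":[0,0,0],"claw":0.026}
    - {"translation":[0,0.001,0],"dr":[0,0,0],"claw":0.044}
    - {"translation":[0,0.001,0],"dr":[0,0,0],"claw":0.044}
    - {"translation":[0,0.001,0],"dr":[0,0,0],"claw":0.044}
    - {"translation":[0,-0.02,0],"dr":[0,0,0],"claw":0.044}
    - {"translation":[0,-0.05,0],"dr":[0,0,0],"claw":0.044}
    - {"translation":[0,-0.09,0],"dr":[0,0,0],"claw":0.044}
    - {"translation":[0,-0.12,0],"dr":[0,0,0],"claw":0.044}

```text
time_s: 14.35
tcp_pos: [0.5088, -0.2042, 0.1598]
ee_rot: [-0.388, 0.386, -0.591, 0.593]
wrist_force: [1.4, -0.2, -0.5]
opening: 0.0437
```

Run:
```python
from h import *
wsnap("w14")
cv2.imwrite("pics/sc3.png",manip.snapshot("scene"))
print(tool()[0],delta((0.6721,-0.1216,0.15),M(-39)))
```

```text
[ 0.5119428  -0.20531273  0.16302151] [array([-140.9 ,   14.7 ,  112.96]), array([ -0.7 , -74.64,   0.44])]
```

View pics/w14.png

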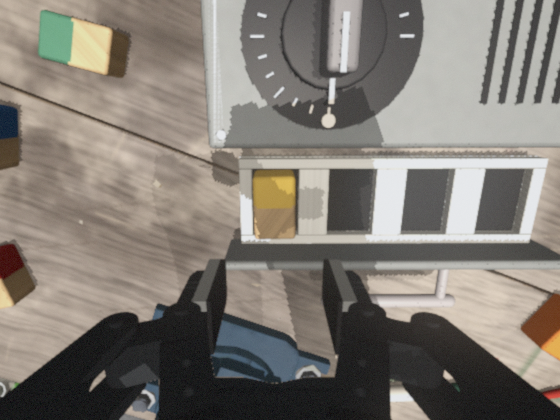

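View pics/sc3.png

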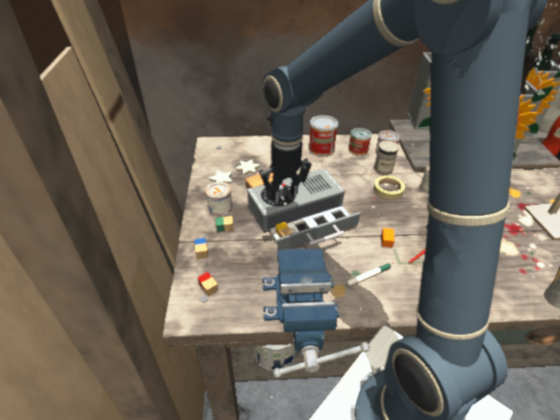

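Yellow is seated flat in pocket 3. Green next.

move_arm:
  deltas:
    - {"translation":[-0.012,0,0.01],"dr":[0,-7,0],"claw":0.044}
    - {"translation":[-0.026,0,0.021],"dr":[0,-14,0],"claw":0.044}
    - {"translation":[-0.04,0,0.032],"dr":[0,-21,0],"claw":0.044}
    - {"translation":[-0.054,0,0.043],"dr":[0,-28,0],"claw":0.044}
    - {"translation":[-0.068,0,0.054],"dr":[0,-35,0],"claw":0.044}
    - {"translation":[-0.082,0,0.065],"dr":[0,-42,0],"claw":0.044}
    - {"translation":[-0.096,0,0.077],"dr":[0,-49,0],"claw":0.044}
    - {"translation":[-0.11,0,0.088],"dr":[0,-56,0],"claw":0.044}

```text
time_s: 15.12
tcp_pos: [0.6334, -0.1381, 0.1565]
ee_rot: [0.621, -0.621, 0.339, -0.339]
wrist_force: [0.8, 0.9, -0.5]
opening: 0.044
```

Run:
```python
from h import *
print(tool()[0],delta((0.6721,-0.1216,0.11),M(-39)))
```

```text
[ 0.63341532 -0.13814258  0.15654502] [array([ 6.96, 46.56, 41.48]), array([-1.000e-02, -1.829e+01,  3.000e-02])]
```

move_arm:
  deltas:
    - {"translation":[0.003,0.01,0.014],"dr":[0,-6,0],"claw":0.044}
    - {"translation":[0.005,0.025,0.028],"dr":[0,-12,0],"claw":0.044}
    - {"translation":[0.007,0.04,0.04],"dr":[0,-18,0],"claw":0.044}
    - {"translation":[0.007,0.046,0.041],"dr":[0,-18,0],"claw":0.044}
    - {"translation":[0.007,0.046,0.041],"dr":[0,-18,0],"claw":0.044}
    - {"translation":[0.007,0.046,0.041],"dr":[0,-18,0],"claw":0.044}
    - {"translation":[0.007,0.046,0.041],"dr":[0,-18,0],"claw":0.044}

```text
time_s: 15.7
tcp_pos: [0.6712, -0.1233, 0.1121]
ee_rot: [-0.665, 0.665, -0.24, 0.241]
wrist_force: [0.1, -0.3, -0.6]
opening: 0.0442
```

Run:
```python
from h import *
wsnap("w15");print(tool()[0],delta((0.6721,-0.1216,0.019),M(-39)))
```

```text
[ 0.67141409 -0.12327515  0.11249266] [array([-0.82, 93.49,  1.67]), array([-0.03, -0.74,  0.17])]
```

View pics/w15.png

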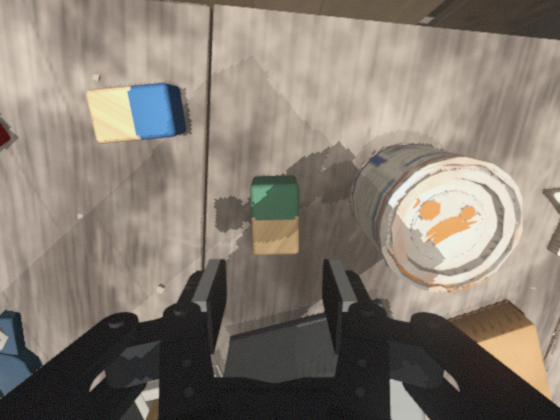

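Run:
```python
from h import *
a=cv2.imread("pics/w15.png");crop(a,235,165,315,265,6,"pics/w15c.png")
c=pickle.load(open("w15.pkl","rb"));t,r=tool()
for p in [(355,200,0.02),(380,230,.077),(452,222,.077)]:print((r.inv().apply(bp(c,*p)-t)*1000).round(1))
```

```text
[55.4 92.7 12.5]
[55.8 35.7 11.9]
[93.4 35.8 16.4]
```

View pics/w15c.png

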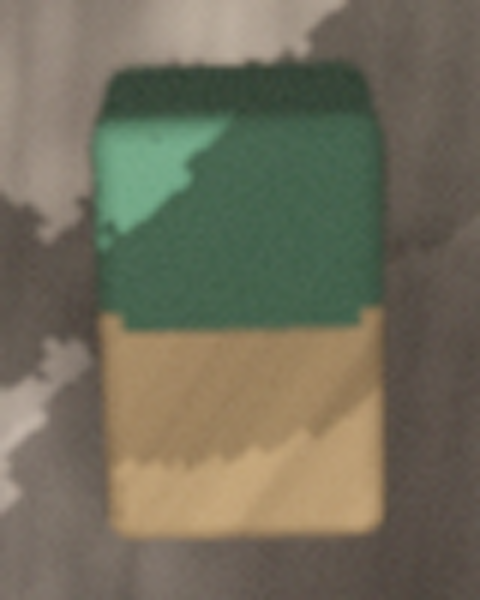

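Run:
```python
from h import *
c=pickle.load(open("w15.pkl","rb"));f=lambda p:(235+p[0]/6-.4,165+p[1]/6-.4)
b=block(c,[f(p) for p in [(110,535),(99,113),(382,112),(382,534)]]);print(b)
print(delta((*b[0],0.019),M(b[1]-90)))
```

```text
(array([ 0.6733, -0.1217]), np.float64(51.1), np.float64(50.5), np.float64(0.0494), np.float64(0.0307))
[array([ 0.17, 93.49,  2.36]), array([-0.03, -0.84,  0.17])]
```

move_arm:
  deltas:
    - {"translation":[0,0.02,0.0024],"dr":[0,-0.8,0],"claw":0.044}
    - {"translation":[0,0.045,0.0024],"dr":[0,-0.8,0],"claw":0.044}
    - {"translation":[0,0.07,0.0024],"dr":[0,-0.8,0],"claw":0.044}
    - {"translation":[0,0.088,0.0024],"dr":[0,-0.8,0],"claw":0.044}
    - {"translation":[0,0.093,0.0024],"dr":[0,-0.8,0],"claw":0.044}
    - {"translation":[0,0.093,0.0024],"dr":[0,-0.8,0],"claw":0.044}
    - {"translation":[0,0.093,0.0024],"dr":[0,-0.8,0],"claw":0.026}
    - {"translation":[0,0.093,0.0024],"dr":[0,-0.8,0],"claw":0.026}

```text
time_s: 16.42
tcp_pos: [0.6747, -0.1211, 0.0206]
ee_rot: [0.667, -0.667, 0.233, -0.237]
wrist_force: [0.0, 0.6, -0.3]
opening: 0.0305
```

move_arm:
  deltas:
    - {"translation":[0,0,0],"dr":[0,0,0],"claw":0.026}
    - {"translation":[0,0,0],"dr":[0,0,0],"claw":0.026}
    - {"translation":[0,0,0],"dr":[0,0,0],"claw":0.026}
    - {"translation":[0,-0.02,0],"dr":[0,0,0],"claw":0.026}
    - {"translation":[0,-0.05,0],"dr":[0,0,0],"claw":0.026}
    - {"translation":[0,-0.08,0],"dr":[0,0,0],"claw":0.026}
    - {"translation":[0,-0.1,0],"dr":[0,0,0],"claw":0.026}
    - {"translation":[0,-0.105,0],"dr":[0,0,0],"claw":0.026}

```text
time_s: 17.08
tcp_pos: [0.6755, -0.1208, 0.1281]
ee_rot: [0.667, -0.666, 0.232, -0.238]
wrist_force: [0.0, 0.3, -1.3]
opening: 0.0306
```

Run:
```python
from h import *
s=manip.get_state();print(s["opening"],s["tcp_pos"],s["wrist_force"])
print(delta((*POC[2],0.125),M(AX-90)))
```

```text
0.030635909210863455 [ 0.67553666 -0.12081409  0.12806055] [ 0.01584368  0.29486085 -1.29837991]
[array([ -61.54,    1.51, -229.83]), array([-0.53, 74.71,  0.22])]
```

move_arm:
  deltas:
    - {"translation":[-0.006,0,-0.022],"dr":[0,7,0],"claw":0.026}
    - {"translation":[-0.012,0,-0.045],"dr":[0,14,0],"claw":0.026}
    - {"translation":[-0.018,0,-0.068],"dr":[0,21,0],"claw":0.026}
    - {"translation":[-0.025,0,-0.092],"dr":[0,28,0],"claw":0.026}
    - {"translation":[-0.032,0,-0.116],"dr":[0,35,0],"claw":0.026}
    - {"translation":[-0.038,0,-0.14],"dr":[0,42,0],"claw":0.026}
    - {"translation":[-0.044,0,-0.164],"dr":[0,49,0],"claw":0.026}
    - {"translation":[-0.05,0,-0.188],"dr":[0,56,0],"claw":0.026}

```text
time_s: 17.75
tcp_pos: [0.5145, -0.2363, 0.1223]
ee_rot: [-0.477, 0.477, -0.522, 0.522]
wrist_force: [-0.0, -0.7, -1.1]
opening: 0.0306
```

Run:
```python
from h import *
s=manip.get_state();print(s["opening"],s["tcp_pos"])
print(delta((*POC[2],0.10),M(AX-90)))
```

```text
0.03061938140190998 [ 0.5144657  -0.23630017  0.12233022]
[array([ 27.63,  22.33, -28.6 ]), array([-1.000e-02,  1.837e+01,  0.000e+00])]
```

move_arm:
  deltas:
    - {"translation":[0.008,0.004,-0.009],"dr":[0,6,0],"claw":0.026}
    - {"translation":[0.016,0.01,-0.018],"dr":[0,12,0],"claw":0.026}
    - {"translation":[0.024,0.018,-0.025],"dr":[0,18,0],"claw":0.026}
    - {"translation":[0.024,0.018,-0.025],"dr":[0,18,0],"claw":0.026}
    - {"translation":[0.024,0.018,-0.025],"dr":[0,18,0],"claw":0.026}
    - {"translation":[0.024,0.018,-0.025],"dr":[0,18,0],"claw":0.026}

```text
time_s: 18.25
tcp_pos: [0.49, -0.2569, 0.1051]
ee_rot: [-0.393, 0.392, -0.588, 0.589]
wrist_force: [0.3, -0.2, -0.4]
opening: 0.0306
```

Run:
```python
from h import *
s=manip.get_state();print(s["opening"],s["tcp_pos"],s["joint_vel"].round(2))
print(delta((*POC[2],0.037),M(AX-90)))
wsnap("w16")
```

```text
0.030603803689462666 [ 0.48999688 -0.25689319  0.10513406] [-0.   -0.   -0.01 -0.01  0.   -0.   -0.01]
[array([ 6.56, 68.12, -4.45]), array([-0.1 ,  0.91, -0.04])]
```

View pics/w16.png

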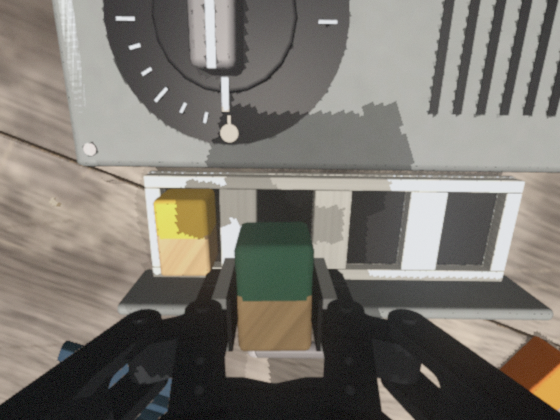

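move_arm:
  deltas:
    - {"translation":[0.0065,0.0,-0.0045],"dr":[0,0.9,0],"claw":0.026}
    - {"translation":[0.0065,0.015,-0.0045],"dr":[0,0.9,0],"claw":0.026}
    - {"translation":[0.0065,0.03,-0.0045],"dr":[0,0.9,0],"claw":0.026}
    - {"translation":[0.0065,0.045,-0.0045],"dr":[0,0.9,0],"claw":0.026}
    - {"translation":[0.0065,0.05,-0.0045],"dr":[0,0.9,0],"claw":0.026}
    - {"translation":[0.0065,0.05,-0.0045],"dr":[0,0.9,0],"claw":0.026}
    - {"translation":[0.0065,0.05,-0.0045],"dr":[0,0.9,0],"claw":0.026}

```text
time_s: 18.88
tcp_pos: [0.4829, -0.262, 0.0555]
ee_rot: [-0.387, 0.386, -0.592, 0.593]
wrist_force: [0.9, 1.1, -0.8]
opening: 0.031
```

Run:
```python
from h import *
s=manip.get_state();print(s["opening"],s["tcp_pos"],s["joint_vel"].round(2))
print(delta((*POC[2],0.037),M(AX-90)))
```

```text
0.031005712474030476 [ 0.4829388  -0.26198306  0.05553173] [-0.   -0.01  0.   -0.01 -0.    0.   -0.  ]
[array([-0.9 , 18.53,  0.17]), array([-0.11, -0.16, -0.01])]
```

move_arm:
  deltas:
    - {"translation":[-0.0015,0.006,0],"dr":[0,0,0],"claw":0.026}
    - {"translation":[-0.0015,0.012,0],"dr":[0,0,0],"claw":0.026}
    - {"translation":[-0.0015,0.018,0],"dr":[0,0,0],"claw":0.026}
    - {"translation":[-0.0015,0.018,0],"dr":[0,0,0],"claw":0.026}
    - {"translation":[-0.0015,0.018,0],"dr":[0,0,0],"claw":0.026}

```text
time_s: 19.3
tcp_pos: [0.4831, -0.2604, 0.0369]
ee_rot: [-0.387, 0.386, -0.592, 0.592]
wrist_force: [0.4, 0.1, -0.4]
opening: 0.0306
```

Run:
```python
from h import *
s=manip.get_state();print(s["opening"],s["tcp_pos"],s["wrist_force"])
wsnap("w17")
```

```text
0.03063777745106097 [ 0.48313694 -0.26041727  0.03686589] [ 0.36996957  0.09935301 -0.40252645]
```

View pics/w17.png

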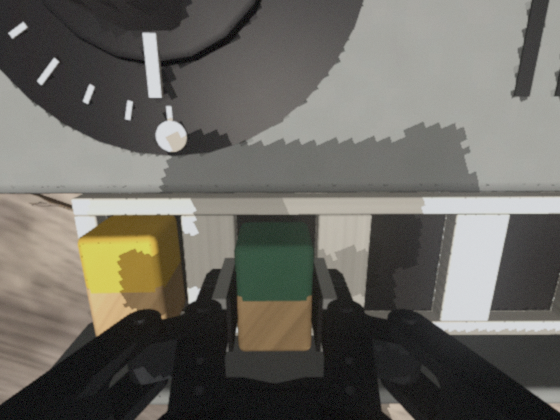

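move_arm:
  deltas:
    - {"translation":[0,0.001,0],"dr":[0,0,0],"claw":0.044}
    - {"translation":[0,0.001,0],"dr":[0,0,0],"claw":0.044}
    - {"translation":[0,0.001,0],"dr":[0,0,0],"claw":0.044}
    - {"translation":[0,-0.02,0],"dr":[0,0,0],"claw":0.044}
    - {"translation":[0,-0.05,0],"dr":[0,0,0],"claw":0.044}
    - {"translation":[0,-0.09,0],"dr":[0,0,0],"claw":0.044}
    - {"translation":[0,-0.12,0],"dr":[0,0,0],"claw":0.044}

```text
time_s: 19.93
tcp_pos: [0.4835, -0.2607, 0.1597]
ee_rot: [-0.387, 0.386, -0.591, 0.593]
wrist_force: [0.1, -0.3, 1.0]
opening: 0.044
```

Run:
```python
from h import *
wsnap("w18")
print(tool()[0],delta((0.6494,-0.0129,0.15),M(-126.3)))
```

```text
[ 0.48690951 -0.26232241  0.16551869] [array([-293.74,   16.18,   48.08]), array([-0.81, 12.56, -0.08])]
```

View pics/w18.png

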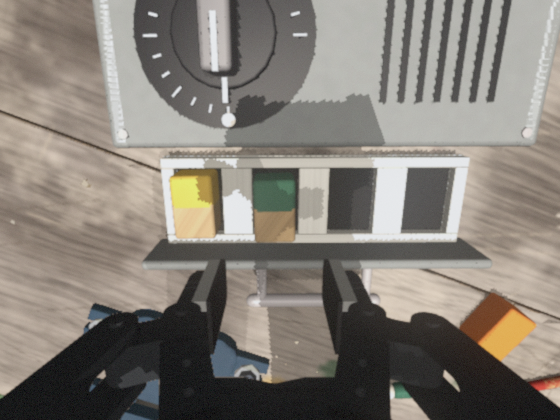

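Green is in pocket 2. Blue next.

move_arm:
  deltas:
    - {"translation":[-0.035,0,0.006],"dr":[0,2,0],"claw":0.044}
    - {"translation":[-0.075,0,0.012],"dr":[0,4,0],"claw":0.044}
    - {"translation":[-0.115,0,0.018],"dr":[0,6,0],"claw":0.044}
    - {"translation":[-0.155,0,0.024],"dr":[0,8,0],"claw":0.044}
    - {"translation":[-0.195,0,0.031],"dr":[0,10,0],"claw":0.044}
    - {"translation":[-0.235,0,0.038],"dr":[0,12,0],"claw":0.044}
    - {"translation":[-0.265,0.005,0.044],"dr":[0,12.5,0],"claw":0.044}
    - {"translation":[-0.285,0.01,0.048],"dr":[0,12.5,0],"claw":0.044}

```text
time_s: 20.65
tcp_pos: [0.6437, -0.014, 0.1475]
ee_rot: [-0.323, 0.32, -0.63, 0.63]
wrist_force: [0.1, 0.1, -0.3]
opening: 0.0442
```

move_arm:
  deltas:
    - {"translation":[-0.006,0.01,0],"dr":[0,0,0],"claw":0.044}
    - {"translation":[-0.006,0.02,0],"dr":[0,0,0],"claw":0.044}
    - {"translation":[-0.006,0.04,0],"dr":[0,0,0],"claw":0.044}
    - {"translation":[-0.006,0.04,0],"dr":[0,0,0],"claw":0.044}
    - {"translation":[-0.006,0.04,0],"dr":[0,0,0],"claw":0.044}

```text
time_s: 21.07
tcp_pos: [0.6434, -0.0167, 0.1057]
ee_rot: [-0.318, 0.32, -0.631, 0.631]
wrist_force: [0.6, -0.6, 0.1]
opening: 0.0439
```

Run:
```python
from h import *
wsnap("w19")
print(tool()[0],delta((0.6494,-0.0129,0.019),M(-126.3)),manip.get_state()["joints"].round(2))
```

```text
[ 0.64448696 -0.0162566   0.10702953] [array([-5.72, 88.02,  1.88]), array([-0.05, -0.08,  0.07])] [-0.    0.55 -0.05  1.73  0.04  0.86 -2.28]
```

View pics/w19.png

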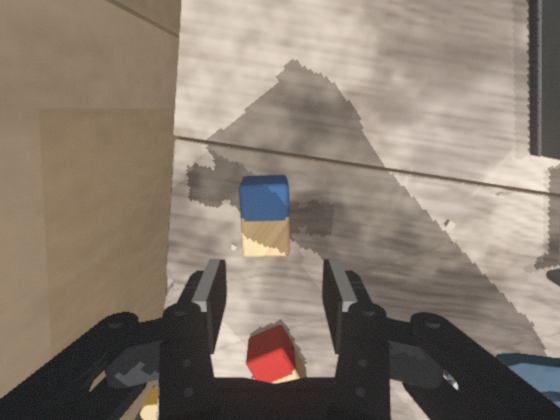

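Run:
```python
from h import *
c=pickle.load(open("w19.pkl","rb"));t,r=tool()
a=cv2.imread("pics/w19.png");crop(a,225,165,305,265,6,"pics/w19c.png")
for p in [(180,40),(175,140),(168,260)]:
    w=bp(c,*p,0);print(w.round(3),w[:2]@np.array([.708,.705]),(r.inv().apply(w-t)*1000).round(0))
```

```text
[ 0.771 -0.036  0.   ] 0.5203792500312717 [-59. 107. 113.]
[0.725 0.008 0.   ] 0.5192544671964621 [-68. 107.  51.]
[0.66  0.073 0.   ] 0.5183840659445641 [-81. 107. -41.]
```

View pics/w19c.png

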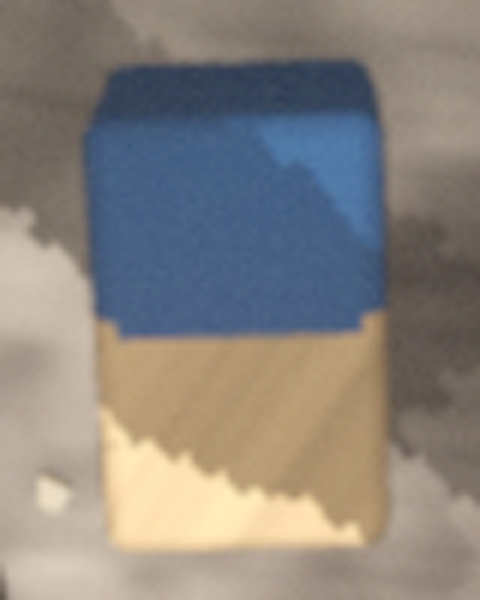

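Run:
```python
from h import *
c=pickle.load(open("w19.pkl","rb"));f=lambda p:(225+p[0]/6-.4,165+p[1]/6-.4)
b=block(c,[f(p) for p in [(112,548),(89,125),(383,116),(385,545)]]);print(b)
print(delta((*b[0],0.019),M(b[1]-90)))
```

```text
(array([ 0.6491, -0.0136]), np.float64(-35.2), np.float64(-35.2), np.float64(0.0485), np.float64(0.0305))
[array([-4.98, 88.03,  2.06]), array([-0.05, -1.18,  0.07])]
```

move_arm:
  deltas:
    - {"translation":[-0.005,0.01,0.002],"dr":[0,-1.2,0],"claw":0.044}
    - {"translation":[-0.005,0.04,0.002],"dr":[0,-1.2,0],"claw":0.044}
    - {"translation":[-0.005,0.065,0.002],"dr":[0,-1.2,0],"claw":0.044}
    - {"translation":[-0.005,0.082,0.002],"dr":[0,-1.2,0],"claw":0.044}
    - {"translation":[-0.005,0.0865,0.002],"dr":[0,-1.2,0],"claw":0.044}
    - {"translation":[-0.005,0.0865,0.002],"dr":[0,-1.2,0],"claw":0.044}
    - {"translation":[-0.005,0.0865,0.002],"dr":[0,-1.2,0],"claw":0.026}
    - {"translation":[-0.005,0.0865,0.002],"dr":[0,-1.2,0],"claw":0.026}

```text
time_s: 21.78
tcp_pos: [0.6516, -0.0113, 0.0227]
ee_rot: [-0.328, 0.325, -0.626, 0.628]
wrist_force: [0.2, -0.2, -0.1]
opening: 0.0304
```

move_arm:
  deltas:
    - {"translation":[0,0,0],"dr":[0,0,0],"claw":0.026}
    - {"translation":[0,0,0],"dr":[0,0,0],"claw":0.026}
    - {"translation":[0,0,0],"dr":[0,0,0],"claw":0.026}

```text
time_s: 22.03
tcp_pos: [0.651, -0.0113, 0.0222]
ee_rot: [-0.327, 0.325, -0.627, 0.628]
wrist_force: [-0.9, 0.4, 3.4]
opening: 0.0307
```

Run:
```python
from h import *
s=manip.get_state();print(s["opening"],s["tcp_pos"],s["wrist_force"])
print(delta((*POC[1],0.11),M(AX-90)))
wsnap("w20")
```

```text
0.030743722779996846 [ 0.65100995 -0.01129126  0.02215575] [-0.93446755  0.39646905  3.41968552]
[array([361.43, -88.43,  18.93]), array([ -0.21, -11.48,  -0.08])]
```

View pics/w20.png

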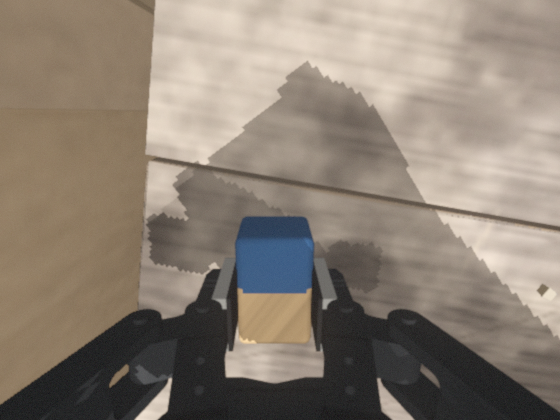

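move_arm:
  deltas:
    - {"translation":[0,-0.025,0],"dr":[0,0,0],"claw":0.026}
    - {"translation":[0,-0.055,0],"dr":[0,0,0],"claw":0.026}
    - {"translation":[0.02,-0.083,0.0],"dr":[0,-1,0],"claw":0.026}
    - {"translation":[0.055,-0.09,0.003],"dr":[0,-3,0],"claw":0.026}
    - {"translation":[0.092,-0.09,0.005],"dr":[0,-5,0],"claw":0.026}
    - {"translation":[0.13,-0.09,0.007],"dr":[0,-7,0],"claw":0.026}
    - {"translation":[0.168,-0.09,0.01],"dr":[0,-9,0],"claw":0.026}
    - {"translation":[0.205,-0.09,0.013],"dr":[0,-11,0],"claw":0.026}

```text
time_s: 22.75
tcp_pos: [0.5415, -0.188, 0.111]
ee_rot: [-0.386, 0.385, -0.592, 0.593]
wrist_force: [0.2, -0.3, -1.2]
opening: 0.0306
```

Run:
```python
from h import *
s=manip.get_state();print(s["opening"],s["tcp_pos"])
print(delta((*POC[1],0.11),M(AX-90)))
```

```text
0.03058305650840867 [ 0.54153079 -0.1879931   0.1109665 ]
[array([152.48,   0.94, -22.96]), array([-0.1 , -0.37,  0.01])]
```

move_arm:
  deltas:
    - {"translation":[0.035,0,-0.006],"dr":[0,-0.4,0],"claw":0.026}
    - {"translation":[0.07,0,-0.012],"dr":[0,-0.4,0],"claw":0.026}
    - {"translation":[0.105,0,-0.018],"dr":[0,-0.4,0],"claw":0.026}
    - {"translation":[0.135,0,-0.021],"dr":[0,-0.4,0],"claw":0.026}
    - {"translation":[0.148,0,-0.022],"dr":[0,-0.4,0],"claw":0.026}
    - {"translation":[0.148,0,-0.022],"dr":[0,-0.4,0],"claw":0.026}
    - {"translation":[0.148,0,-0.022],"dr":[0,-0.4,0],"claw":0.026}
    - {"translation":[0.148,0,-0.022],"dr":[0,-0.4,0],"claw":0.026}

```text
time_s: 23.42
tcp_pos: [0.4638, -0.3109, 0.1107]
ee_rot: [-0.389, 0.387, -0.591, 0.592]
wrist_force: [0.2, 1.4, -0.2]
opening: 0.0306
```

Run:
```python
from h import *
s=manip.get_state();print(s["opening"],s["tcp_pos"])
print(delta((*POC[1],0.0395),M(AX-90)))
c,_=wsnap("w21");t,r=tool()
for q in [(237,343),(313,342)]: 
    w=bp(c,*q,t[2]+.010);print((r.inv().apply(w-t)*1000).round(1))
```

```text
0.03059821870600619 [ 0.46382717 -0.31086054  0.11070871]
[array([ 8.75, 71.19, -1.94]), array([-0.1 ,  0.07, -0.08])]
[-16.2 -10.  -24.2]
[ 16.9 -10.1 -23.6]
```

View pics/w21.png

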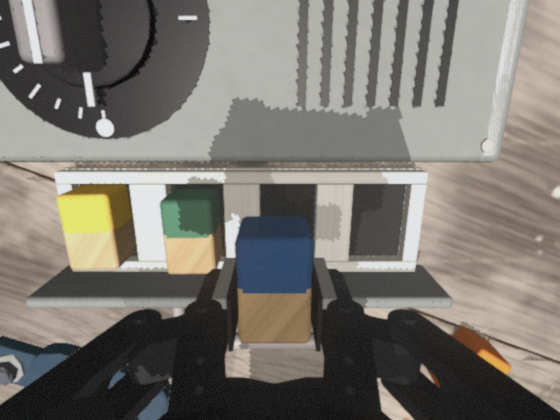

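move_arm:
  deltas:
    - {"translation":[0.0087,0.0,-0.0028],"dr":[0,0,0],"claw":0.026}
    - {"translation":[0.0087,0.015,-0.0028],"dr":[0,0,0],"claw":0.026}
    - {"translation":[0.0087,0.03,-0.0028],"dr":[0,0,0],"claw":0.026}
    - {"translation":[0.0087,0.045,-0.0028],"dr":[0,0,0],"claw":0.026}
    - {"translation":[0.0087,0.052,-0.0028],"dr":[0,0,0],"claw":0.026}
    - {"translation":[0.0087,0.052,-0.0028],"dr":[0,0,0],"claw":0.026}
    - {"translation":[0.0087,0.052,-0.0028],"dr":[0,0,0],"claw":0.026}

```text
time_s: 24.05
tcp_pos: [0.4568, -0.3193, 0.0587]
ee_rot: [-0.388, 0.387, -0.591, 0.592]
wrist_force: [0.6, 0.1, -0.5]
opening: 0.0309
```

Run:
```python
from h import *
s=manip.get_state();print(s["opening"],s["tcp_pos"])
print(delta((*POC[1],0.0395),M(AX-90)))
wsnap("w22")
```

```text
0.030853654065362415 [ 0.45683332 -0.31932247  0.05868487]
[array([-1.89, 19.19,  1.21]), array([-0.07, -0.03, -0.02])]
```

View pics/w22.png

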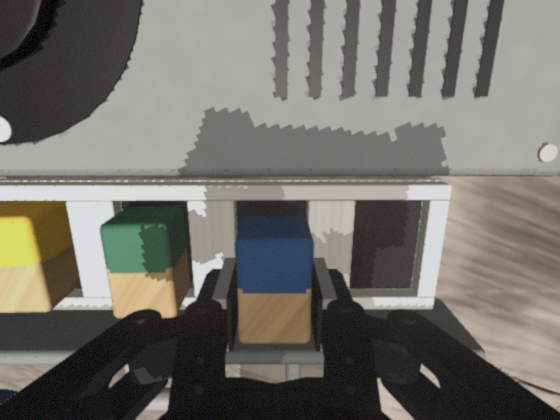

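move_arm:
  deltas:
    - {"translation":[-0.0015,0.005,0],"dr":[0,0,0],"claw":0.026}
    - {"translation":[-0.0015,0.012,0],"dr":[0,0,0],"claw":0.026}
    - {"translation":[-0.0015,0.0185,0],"dr":[0,0,0],"claw":0.026}
    - {"translation":[-0.0015,0.0185,0],"dr":[0,0,0],"claw":0.026}
    - {"translation":[-0.0015,0.0185,0],"dr":[0,0,0],"claw":0.026}

```text
time_s: 24.52
tcp_pos: [0.4569, -0.3181, 0.0396]
ee_rot: [-0.387, 0.387, -0.592, 0.592]
wrist_force: [0.3, 0.0, -1.4]
opening: 0.0306
```

Run:
```python
from h import *
s=manip.get_state();print(s["opening"],s["tcp_pos"],s["wrist_force"])
wsnap("w23")
```

```text
0.030613096899241514 [ 0.45686591 -0.31806014  0.03963438] [ 2.55968264e-01  1.21424877e-03 -1.41355428e+00]
```

View pics/w23.png

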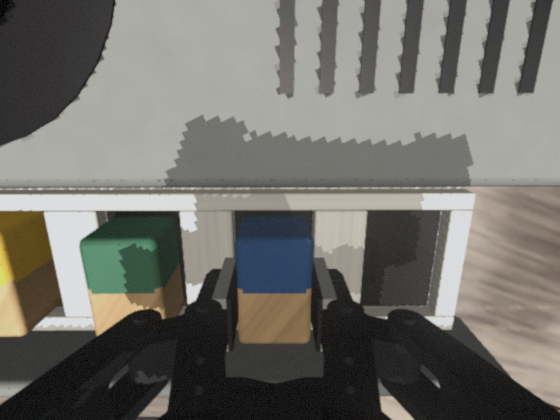

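move_arm:
  deltas:
    - {"translation":[0,0.001,0],"dr":[0,0,0],"claw":0.044}
    - {"translation":[0,0.001,0],"dr":[0,0,0],"claw":0.044}
    - {"translation":[0,0.001,0],"dr":[0,0,0],"claw":0.044}
    - {"translation":[0,-0.02,0],"dr":[0,0,0],"claw":0.044}
    - {"translation":[0,-0.05,0],"dr":[0,0,0],"claw":0.044}
    - {"translation":[0,-0.09,0],"dr":[0,0,0],"claw":0.044}
    - {"translation":[0,-0.12,0],"dr":[0,0,0],"claw":0.044}

```text
time_s: 25.15
tcp_pos: [0.4575, -0.3185, 0.1627]
ee_rot: [-0.388, 0.386, -0.591, 0.593]
wrist_force: [0.4, -0.3, 0.3]
opening: 0.0439
```

Run:
```python
from h import *
wsnap("w24");cv2.imwrite("pics/sc4.png",manip.snapshot("scene"))
print(tool()[0],delta((0.5425,0.0543,0.15),M(-101)))
```

```text
[ 0.46032393 -0.32024622  0.16605688] [array([-376.09,   14.48,  -75.1 ]), array([ -0.75, -12.64,   0.17])]
```

View pics/w24.png

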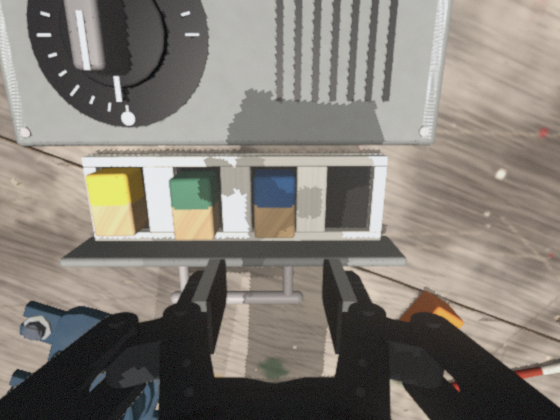

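View pics/sc4.png

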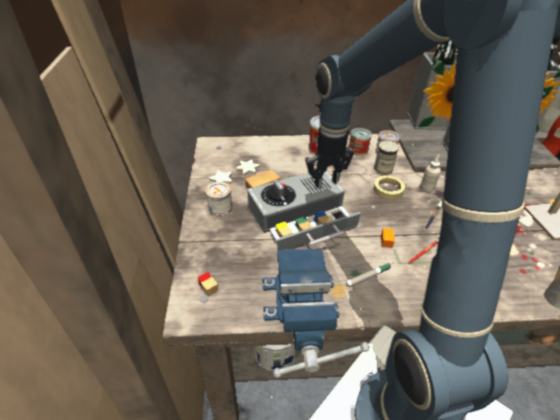

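Blue is in pocket 1. Red next.

move_arm:
  deltas:
    - {"translation":[-0.035,0,-0.007],"dr":[0,-2,0],"claw":0.044}
    - {"translation":[-0.075,0,-0.015],"dr":[0,-4,0],"claw":0.044}
    - {"translation":[-0.115,0,-0.023],"dr":[0,-6,0],"claw":0.044}
    - {"translation":[-0.155,0,-0.031],"dr":[0,-8,0],"claw":0.044}
    - {"translation":[-0.195,0,-0.039],"dr":[0,-10,0],"claw":0.044}
    - {"translation":[-0.235,0,-0.047],"dr":[0,-12,0],"claw":0.044}
    - {"translation":[-0.275,0,-0.055],"dr":[0,-12.6,0],"claw":0.044}
    - {"translation":[-0.315,0,-0.063],"dr":[0,-12.6,0],"claw":0.044}

```text
time_s: 25.92
tcp_pos: [0.5252, -0.0025, 0.1597]
ee_rot: [-0.45, 0.45, -0.545, 0.546]
wrist_force: [1.1, -0.4, 0.1]
opening: 0.0439
```

Run:
```python
from h import *
print(tool()[0],delta((0.5425,0.0543,0.11),M(-101)))
```

```text
[ 0.52521827 -0.00253298  0.15970071] [array([-59.11,  49.68,   6.06]), array([-0.06, -0.01,  0.02])]
```

move_arm:
  deltas:
    - {"translation":[-0.03,0.015,0.003],"dr":[0,0,0],"claw":0.044}
    - {"translation":[-0.055,0.035,0.006],"dr":[0,0,0],"claw":0.044}
    - {"translation":[-0.055,0.05,0.006],"dr":[0,0,0],"claw":0.044}
    - {"translation":[-0.055,0.05,0.006],"dr":[0,0,0],"claw":0.044}
    - {"translation":[-0.055,0.05,0.006],"dr":[0,0,0],"claw":0.044}
    - {"translation":[-0.055,0.05,0.006],"dr":[0,0,0],"claw":0.044}

```text
time_s: 26.42
tcp_pos: [0.5422, 0.0473, 0.1105]
ee_rot: [-0.449, 0.449, -0.545, 0.547]
wrist_force: [0.1, -0.4, 0.5]
opening: 0.0438
```

Run:
```python
from h import *
wsnap("w25")
a=cv2.imread("pics/w25.png");cv2.imwrite("pics/w25b.png",cv2.resize(a[100:340,160:400],None,fx=2.4,fy=2.4,interpolation=cv2.INTER_CUBIC))
print(tool()[0],delta((0.5425,0.0543,0.019),M(-101)))
```

```text
[0.54252954 0.04718902 0.11094232] [array([-7.  , 91.94, -1.68]), array([-0.17, -0.15,  0.02])]
```

View pics/w25b.png

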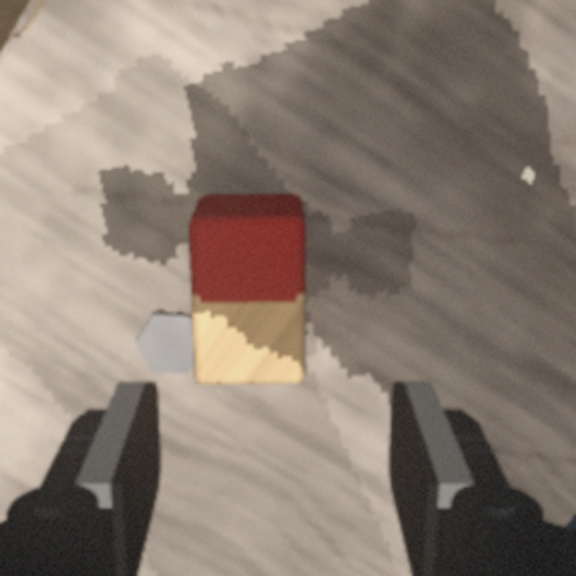

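Run:
```python
from h import *
c=pickle.load(open("w25.pkl","rb"));f=lambda p:(160+p[0]/2.4-.3,100+p[1]/2.4-.3)
b=block(c,[f(p) for p in [(197,382),(191,217),(305,216),(304,382)]]);print(b)
print(delta((*b[0],0.019),M(b[1]-90)))
```

```text
(array([0.5423, 0.0547]), np.float64(-10.8), np.float64(-10.8), np.float64(0.0485), np.float64(0.0305))
[array([-7.36, 91.93, -1.95]), array([-0.17, -0.35,  0.02])]
```

move_arm:
  deltas:
    - {"translation":[-0.007,0.01,-0.002],"dr":[0,-0.3,0],"claw":0.044}
    - {"translation":[-0.007,0.04,-0.002],"dr":[0,-0.3,0],"claw":0.044}
    - {"translation":[-0.007,0.065,-0.002],"dr":[0,-0.3,0],"claw":0.044}
    - {"translation":[-0.007,0.083,-0.002],"dr":[0,-0.3,0],"claw":0.044}
    - {"translation":[-0.007,0.0915,-0.002],"dr":[0,-0.3,0],"claw":0.044}
    - {"translation":[-0.007,0.0915,-0.002],"dr":[0,-0.3,0],"claw":0.044}
    - {"translation":[-0.007,0.0915,-0.002],"dr":[0,-0.3,0],"claw":0.044}
    - {"translation":[-0.007,0.0915,-0.002],"dr":[0,-0.3,0],"claw":0.044}

```text
time_s: 27.13
tcp_pos: [0.5426, 0.0558, 0.0198]
ee_rot: [-0.452, 0.45, -0.544, 0.546]
wrist_force: [0.7, 0.5, 0.2]
opening: 0.0441
```

move_arm:
  deltas:
    - {"translation":[0,0,0],"dr":[0,0,0],"claw":0.026}
    - {"translation":[0,0,0],"dr":[0,0,0],"claw":0.026}
    - {"translation":[0,0,0],"dr":[0,0,0],"claw":0.026}
    - {"translation":[0,0,0],"dr":[0,0,0],"claw":0.026}

```text
time_s: 27.47
tcp_pos: [0.5428, 0.0559, 0.0202]
ee_rot: [-0.452, 0.45, -0.544, 0.546]
wrist_force: [-0.5, -0.4, 6.9]
opening: 0.0309
```

Run:
```python
from h import *
s=manip.get_state();print(s["opening"],s["tcp_pos"],s["wrist_force"])
print(delta((*POC[0],0.13),M(AX-90)))
wsnap("w26")
```

```text
0.030937889697419032 [0.54284374 0.05585098 0.02022207] [-0.46280386 -0.41439641  6.88514639]
[array([ 443.43, -110.21,  -26.24]), array([-0.25, 12.81, -0.07])]
```

View pics/w26.png

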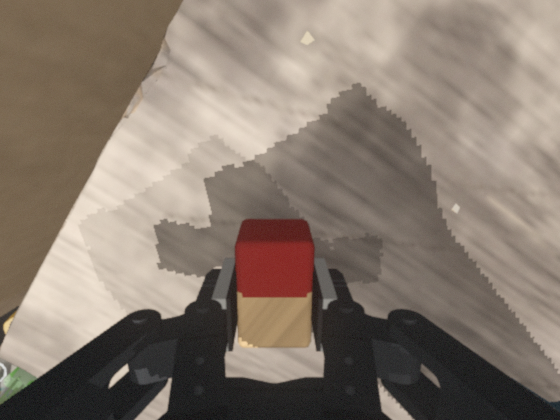

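move_arm:
  deltas:
    - {"translation":[0,-0.025,0],"dr":[0,0,0],"claw":0.026}
    - {"translation":[0,-0.055,0],"dr":[0,0,0],"claw":0.026}
    - {"translation":[0.02,-0.08,0.0],"dr":[0,2,0],"claw":0.026}
    - {"translation":[0.055,-0.09,-0.003],"dr":[0,4,0],"claw":0.026}
    - {"translation":[0.092,-0.095,-0.005],"dr":[0,6,0],"claw":0.026}
    - {"translation":[0.13,-0.095,-0.007],"dr":[0,8,0],"claw":0.026}
    - {"translation":[0.168,-0.095,-0.009],"dr":[0,10,0],"claw":0.026}
    - {"translation":[0.205,-0.095,-0.011],"dr":[0,12,0],"claw":0.026}

```text
time_s: 28.18
tcp_pos: [0.4918, -0.1455, 0.1144]
ee_rot: [-0.392, 0.391, -0.588, 0.59]
wrist_force: [1.0, 0.2, 0.2]
opening: 0.0304
```

Run:
```python
from h import *
s=manip.get_state();print(s["opening"],s["tcp_pos"],s["wrist_force"])
print(delta((*POC[0],0.115),M(AX-90)))
```

```text
0.030441005008307404 [ 0.49179752 -0.14551945  0.11441721] [0.99337163 0.17947841 0.18650646]
[array([233.87,  -0.5 ,  35.68]), array([-0.17,  0.72, -0.01])]
```

move_arm:
  deltas:
    - {"translation":[0.035,0,0.006],"dr":[0,0.5,0],"claw":0.026}
    - {"translation":[0.072,0,0.012],"dr":[0,0.5,0],"claw":0.026}
    - {"translation":[0.11,0,0.018],"dr":[0,0.5,0],"claw":0.026}
    - {"translation":[0.148,0,0.024],"dr":[0,0.5,0],"claw":0.026}
    - {"translation":[0.185,0,0.03],"dr":[0,0.5,0],"claw":0.026}
    - {"translation":[0.21,0,0.034],"dr":[0,0.5,0],"claw":0.026}
    - {"translation":[0.225,0,0.035],"dr":[0,0.5,0],"claw":0.026}
    - {"translation":[0.225,0,0.035],"dr":[0,0.5,0],"claw":0.026}

```text
time_s: 28.85
tcp_pos: [0.4355, -0.3694, 0.114]
ee_rot: [-0.387, 0.387, -0.591, 0.593]
wrist_force: [0.7, -0.6, -1.1]
opening: 0.0304
```

move_arm:
  deltas:
    - {"translation":[0,0,0],"dr":[0,0,0],"claw":0.026}
    - {"translation":[0,0,0],"dr":[0,0,0],"claw":0.026}
    - {"translation":[0,0,0],"dr":[0,0,0],"claw":0.026}

```text
time_s: 29.1
tcp_pos: [0.4387, -0.3628, 0.1138]
ee_rot: [-0.391, 0.389, -0.59, 0.59]
wrist_force: [1.0, -0.1, -0.3]
opening: 0.0309
```

Run:
```python
from h import *
s=manip.get_state();print(s["opening"],s["tcp_pos"])
print(delta((*POC[0],0.0375),M(AX-90)))
c,_=wsnap("w27");t,r=tool()
for q in [(237,347),(313,347)]: 
    w=bp(c,*q,t[2]+.012);print((r.inv().apply(w-t)*1000).round(1))
```

```text
0.03093730880185209 [ 0.43867031 -0.36278388  0.11377008]
[array([13.09, 76.26,  0.29]), array([-0.09,  0.49, -0.06])]
[-16.4 -12.  -24.6]
[ 16.3 -12.1 -24.6]
```

View pics/w27.png

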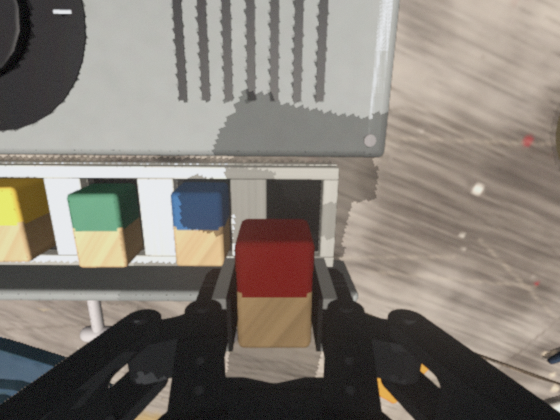

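move_arm:
  deltas:
    - {"translation":[0.006,0.0,0],"dr":[0,0.5,0],"claw":0.026}
    - {"translation":[0.0125,0.0,0],"dr":[0,0.5,0],"claw":0.026}
    - {"translation":[0.0125,0.015,0],"dr":[0,0.5,0],"claw":0.026}
    - {"translation":[0.0125,0.035,0],"dr":[0,0.5,0],"claw":0.026}
    - {"translation":[0.0125,0.05,0],"dr":[0,0.5,0],"claw":0.026}
    - {"translation":[0.0125,0.056,0],"dr":[0,0.5,0],"claw":0.026}
    - {"translation":[0.0125,0.056,0],"dr":[0,0.5,0],"claw":0.026}
    - {"translation":[0.0125,0.056,0],"dr":[0,0.5,0],"claw":0.026}

```text
time_s: 29.82
tcp_pos: [0.4331, -0.3766, 0.0579]
ee_rot: [-0.387, 0.386, -0.592, 0.593]
wrist_force: [0.9, 0.6, -1.1]
opening: 0.0309
```

Run:
```python
from h import *
s=manip.get_state();print(s["opening"],s["tcp_pos"])
print(delta((*POC[0],0.0375),M(AX-90)))
c,_=wsnap("w28")
```

```text
0.03092717344574323 [ 0.43311318 -0.3766018   0.05789789]
[array([-1.89, 20.4 ,  0.05]), array([-0.1 , -0.19, -0.  ])]
```

View pics/w28.png

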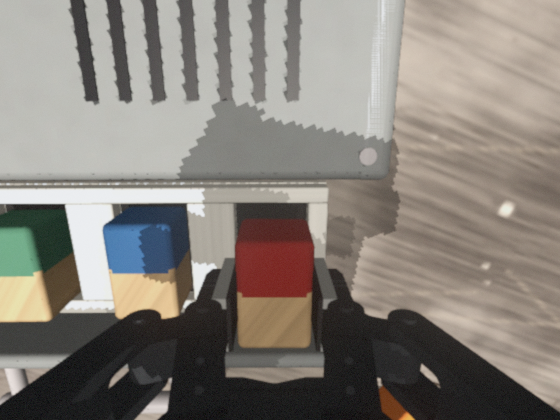

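move_arm:
  deltas:
    - {"translation":[-0.0015,0.005,-0.0003],"dr":[0,0,0],"claw":0.026}
    - {"translation":[-0.0015,0.012,-0.0003],"dr":[0,0,0],"claw":0.026}
    - {"translation":[-0.0015,0.0195,-0.0003],"dr":[0,0,0],"claw":0.026}
    - {"translation":[-0.0015,0.0195,-0.0003],"dr":[0,0,0],"claw":0.026}
    - {"translation":[-0.0015,0.0195,-0.0003],"dr":[0,0,0],"claw":0.026}

```text
time_s: 30.28
tcp_pos: [0.4329, -0.3744, 0.0375]
ee_rot: [0.387, -0.386, 0.592, -0.592]
wrist_force: [-0.3, -0.1, 0.1]
opening: 0.0309
```

Run:
```python
from h import *
s=manip.get_state();print(s["opening"],s["tcp_pos"],s["wrist_force"])
wsnap("w29")
```

```text
0.03085697938750551 [ 0.43291048 -0.37444806  0.03750978] [-0.29850543 -0.07536834  0.09393907]
```

View pics/w29.png

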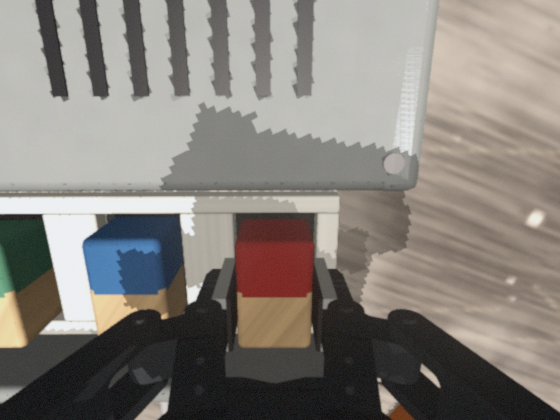

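Red is inside the pocket walls. Release and rise to check all four.

move_arm:
  deltas:
    - {"translation":[0,0.001,0],"dr":[0,0,0],"claw":0.044}
    - {"translation":[0,0.001,0],"dr":[0,0,0],"claw":0.044}
    - {"translation":[0,0.001,0],"dr":[0,0,0],"claw":0.044}
    - {"translation":[0,-0.02,0],"dr":[0,0,0],"claw":0.044}
    - {"translation":[0,-0.06,0],"dr":[0,0,0],"claw":0.044}
    - {"translation":[-0.03,-0.1,0],"dr":[0,-5,0],"claw":0.03}
    - {"translation":[-0.06,-0.14,0],"dr":[0,-12,0],"claw":0.026}
    - {"translation":[-0.09,-0.16,0],"dr":[0,-19,0],"claw":0.026}

```text
time_s: 31.0
tcp_pos: [0.4662, -0.3008, 0.1946]
ee_rot: [-0.48, 0.479, -0.518, 0.521]
wrist_force: [0.6, -0.4, 0.7]
opening: 0.0262
```

move_arm:
  deltas:
    - {"translation":[0,0,0],"dr":[0,0,0],"claw":0.026}
    - {"translation":[0,0,0],"dr":[0,0,0],"claw":0.026}

```text
time_s: 31.17
tcp_pos: [0.4682, -0.2982, 0.1939]
ee_rot: [-0.481, 0.479, -0.517, 0.521]
wrist_force: [-0.6, -0.4, -0.5]
opening: 0.0259
```

Run:
```python
from h import *
wsnap("w30")
cv2.imwrite("pics/sd2.png",manip.snapshot("side"))
X3=np.array([*X,0])
# handle now: home (0.4773,-.2909) - .085 X
h=np.array([.4773,-.2909])-.085*X;print(h)
print(tool()[0],delta((*h,0.14),M(AX)))
```

```text
[ 0.3993795  -0.25693832]
[ 0.46520223 -0.3002312   0.19109984] [array([-37.65,  51.04, -69.25]), array([ 1.000e-02, -7.127e+01,  6.000e-02])]
```

View pics/w30.png

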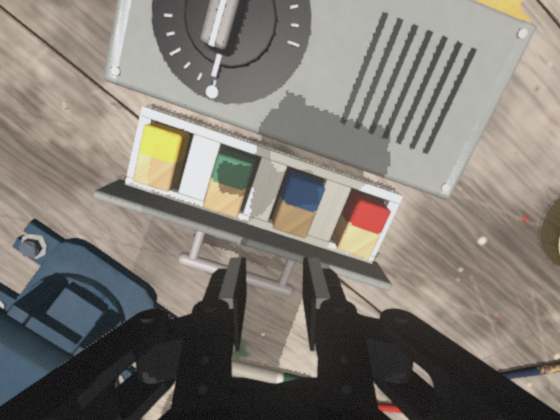

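View pics/sd2.png

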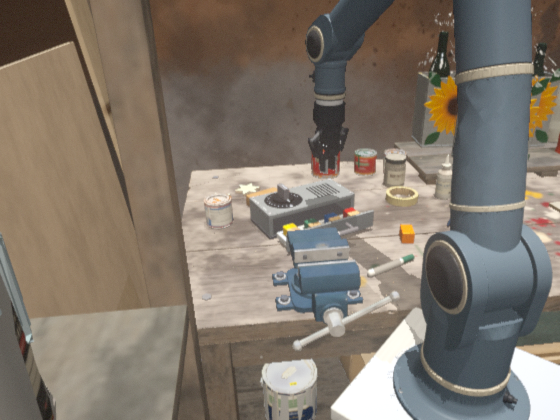

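All four are seated and the dial is off. Back to the pull bar.

move_arm:
  deltas:
    - {"translation":[-0.004,0,-0.008],"dr":[0,-7,0],"claw":0.026}
    - {"translation":[-0.009,0,-0.016],"dr":[0,-14,0],"claw":0.026}
    - {"translation":[-0.014,0,-0.025],"dr":[0,-21,0],"claw":0.026}
    - {"translation":[-0.019,0,-0.034],"dr":[0,-28,0],"claw":0.026}
    - {"translation":[-0.024,0,-0.043],"dr":[0,-35,0],"claw":0.026}
    - {"translation":[-0.029,0,-0.052],"dr":[0,-42,0],"claw":0.026}
    - {"translation":[-0.033,0,-0.061],"dr":[0,-49,0],"claw":0.026}
    - {"translation":[-0.0375,0,-0.069],"dr":[0,-56,0],"claw":0.026}

```text
time_s: 31.93
tcp_pos: [0.3982, -0.2574, 0.1898]
ee_rot: [0.668, -0.667, 0.234, -0.233]
wrist_force: [-0.8, -0.2, -0.6]
opening: 0.0261
```

Run:
```python
from h import *
h=np.array([.4773,-.2909])-.085*X
print(tool()[0],delta((*h,0.14),M(AX)))
```

```text
[ 0.39821634 -0.25737943  0.18976194] [array([ 0.73, 49.76,  1.08]), array([ -0.  , -15.04,  -0.12])]
```

move_arm:
  deltas:
    - {"translation":[0,0.015,0],"dr":[0,-7,0],"claw":0.026}
    - {"translation":[0,0.03,0],"dr":[0,-15,0],"claw":0.026}
    - {"translation":[0,0.05,0],"dr":[0,-15,0],"claw":0.026}
    - {"translation":[0,0.05,0],"dr":[0,-15,0],"claw":0.026}
    - {"translation":[0,0.05,0],"dr":[0,-15,0],"claw":0.026}
    - {"translation":[0,0.05,0],"dr":[0,-15,0],"claw":0.026}

```text
time_s: 32.43
tcp_pos: [0.4003, -0.2572, 0.1414]
ee_rot: [0.692, -0.692, 0.146, -0.146]
wrist_force: [-0.8, 1.1, 0.7]
opening: 0.0261
```

Run:
```python
from h import *
h=np.array([.4773,-.2909])-.085*X
c,_=wsnap("w31");print(pr(c,[*h,.05]),tool()[0],delta((*h,0.04),M(AX)))
```

```text
[[272.89657065 218.15117432]] [ 0.40072291 -0.25724692  0.14189259] [array([ -1.58, 101.89,  -0.26]), array([ 0.  , -0.27,  0.13])]
```

View pics/w31.png

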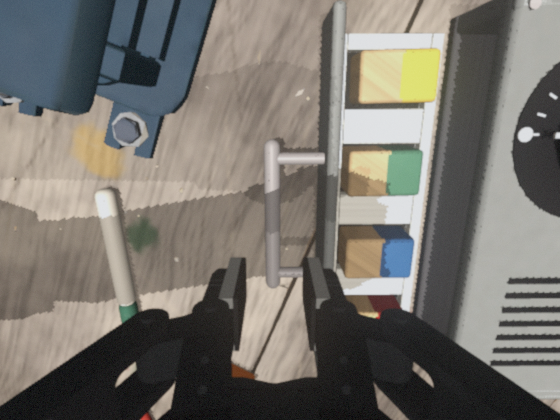

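The bar is centred at column 273. Descend and grip.

move_arm:
  deltas:
    - {"translation":[-0.001,0.03,0],"dr":[0,0,0],"claw":0.026}
    - {"translation":[-0.001,0.06,0],"dr":[0,0,0],"claw":0.026}
    - {"translation":[-0.001,0.085,0],"dr":[0,0,0],"claw":0.026}
    - {"translation":[-0.001,0.098,0],"dr":[0,0,0],"claw":0.026}
    - {"translation":[-0.001,0.101,0],"dr":[0,0,0],"claw":0.026}
    - {"translation":[-0.001,0.101,0],"dr":[0,0,0],"claw":0.007}
    - {"translation":[-0.001,0.101,0],"dr":[0,0,0],"claw":0.007}
    - {"translation":[-0.001,0.101,0],"dr":[0,0,0],"claw":0.007}

```text
time_s: 33.15
tcp_pos: [0.4002, -0.2565, 0.0411]
ee_rot: [-0.692, 0.692, -0.144, 0.146]
wrist_force: [0.5, -0.1, -7.6]
opening: 0.0085
```

Run:
```python
from h import *
s=manip.get_state();print(s["tcp_pos"],s["wrist_force"],s["opening"])
# home TCP when first gripped was (.47682,-.29116)
print(delta((.47682,-.29116,s["tcp_pos"][2]),M(AX)))
```

```text
[ 0.4001605  -0.25645649  0.04106593] [ 0.4920929  -0.14933138 -7.60394634] 0.008537580776939542
[array([84.14,  0.26, -0.92]), array([-0.  , -0.18,  0.18])]
```

move_arm:
  deltas:
    - {"translation":[0.01,0,0],"dr":[0,0,0],"claw":0.007}
    - {"translation":[0.022,0,0],"dr":[0,0,0],"claw":0.007}
    - {"translation":[0.034,0,0],"dr":[0,0,0],"claw":0.007}
    - {"translation":[0.046,0,0],"dr":[0,0,0],"claw":0.007}
    - {"translation":[0.058,0,0],"dr":[0,0,0],"claw":0.007}
    - {"translation":[0.069,0,-0.0003],"dr":[0,0,0],"claw":0.007}
    - {"translation":[0.077,0,-0.0006],"dr":[0,0,0],"claw":0.007}
    - {"translation":[0.082,0,-0.0009],"dr":[0,0,0],"claw":0.007}

```text
time_s: 33.82
tcp_pos: [0.4757, -0.2893, 0.041]
ee_rot: [0.692, -0.692, 0.144, -0.146]
wrist_force: [-1.5, 5.4, -0.7]
opening: 0.0086
```

move_arm:
  deltas:
    - {"translation":[0.001,0,0],"dr":[0,0,0],"claw":0.007}
    - {"translation":[0.002,0,0],"dr":[0,0,0],"claw":0.007}
    - {"translation":[0.003,0,0],"dr":[0,0,0],"claw":0.007}
    - {"translation":[0.003,0,0],"dr":[0,0,0],"claw":0.007}
    - {"translation":[0.003,0,0],"dr":[0,0,0],"claw":0.007}

```text
time_s: 34.23
tcp_pos: [0.4774, -0.29, 0.041]
ee_rot: [0.692, -0.692, 0.144, -0.146]
wrist_force: [-0.1, 5.0, -0.1]
opening: 0.0085
```

Run:
```python
from h import *
s=manip.get_state();print(s["tcp_pos"],s["wrist_force"],s["opening"])
print(delta((.47682,-.29116,s["tcp_pos"][2]),M(AX)))
wsnap("w32");cv2.imwrite("pics/sd3.png",manip.snapshot("side"))
```

```text
[ 0.4773586  -0.29001059  0.04102368] [-0.13570652  5.01854905 -0.11957173] 0.008458994072582236
[array([-0.03, -0.  , -1.27]), array([-0.07, -0.12,  0.08])]
```

View pics/w32.png

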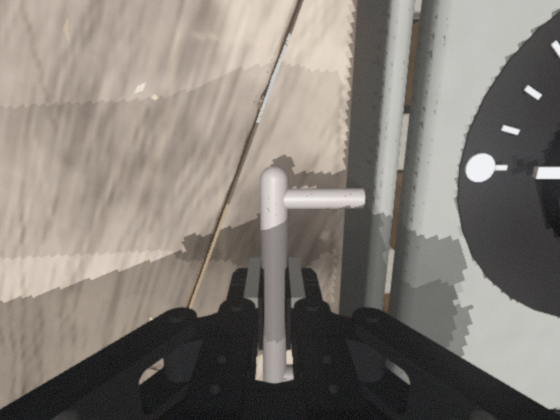

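move_arm:
  deltas:
    - {"translation":[0.001,0,-0.001],"dr":[0,0,0],"claw":0.007}
    - {"translation":[0.002,0,-0.001],"dr":[0,0,0],"claw":0.007}
    - {"translation":[0.002,0,-0.001],"dr":[0,0,0],"claw":0.007}
    - {"translation":[0.002,0,-0.001],"dr":[0,0,0],"claw":0.007}

```text
time_s: 34.67
tcp_pos: [0.4774, -0.2901, 0.041]
ee_rot: [0.693, -0.691, 0.146, -0.144]
wrist_force: [-4.7, 8.9, 4.4]
opening: 0.0086
```

Run:
```python
from h import *
s=manip.get_state();print(s["tcp_pos"],s["wrist_force"],s["opening"])
print(delta((.47682,-.29116,s["tcp_pos"][2]),M(AX)))
```

```text
[ 0.47737718 -0.29006725  0.04099222] [-4.67380556  8.89181466  4.39399297] 0.008563201722188277
[array([-0.07, -0.  , -1.22]), array([-0.1 , -0.1 , -0.16])]
```

View pics/sd3.png

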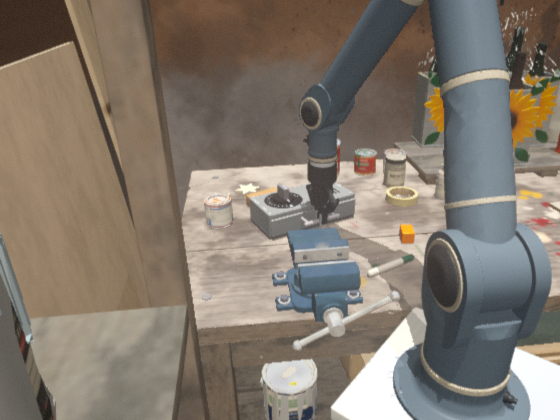

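The position stalls and the force rises, so it is at the end stop (home). Release and rise.

move_arm:
  deltas:
    - {"translation":[-0.002,0,0.001],"dr":[0,0,0],"claw":0.007}
    - {"translation":[-0.002,0,0.001],"dr":[0,0,0],"claw":0.026}
    - {"translation":[-0.002,0,0.001],"dr":[0,0,0],"claw":0.026}
    - {"translation":[-0.002,0,0.001],"dr":[0,0,0],"claw":0.026}
    - {"translation":[-0.002,-0.03,0.001],"dr":[0,0,0],"claw":0.026}
    - {"translation":[-0.002,-0.07,0.001],"dr":[0,0,0],"claw":0.04}
    - {"translation":[-0.002,-0.11,0.001],"dr":[0,0,0],"claw":0.04}
    - {"translation":[0.03,-0.15,0.001],"dr":[0,-4,0],"claw":0.04}

```text
time_s: 35.33
tcp_pos: [0.4977, -0.3016, 0.1858]
ee_rot: [-0.696, 0.697, -0.122, 0.121]
wrist_force: [0.8, -0.6, -0.6]
opening: 0.0399
```

move_arm:
  deltas:
    - {"translation":[0,0,0],"dr":[0,0,0],"claw":0.04}
    - {"translation":[0,0,0],"dr":[0,0,0],"claw":0.04}

```text
time_s: 35.5
tcp_pos: [0.5029, -0.3036, 0.186]
ee_rot: [-0.695, 0.698, -0.119, 0.125]
wrist_force: [-1.4, -0.5, -0.8]
opening: 0.0397
```

Run:
```python
from h import *
wsnap("w33")
print(tool()[0],delta((0.6005,-0.2806,0.165),M(66.3)),delta((0.6005,-0.2806,0.165),M(66.3-180)))
```

```text
[ 0.50089146 -0.30264827  0.18371542] [array([86.18, 18.93, 54.53]), array([  0.18, -86.11,   0.1 ])] [array([86.18, 18.93, 54.53]), array([-0.11, 93.89,  0.18])]
```

View pics/w33.png

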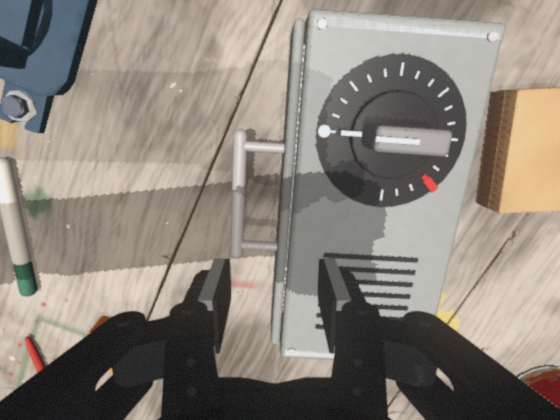

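The slider is home, with its plate flush against the box, and the dial is at off. Now to grip the dial.

move_arm:
  deltas:
    - {"translation":[0.01,0,0.007],"dr":[0,-7,0],"claw":0.04}
    - {"translation":[0.021,0,0.014],"dr":[0,-14,0],"claw":0.04}
    - {"translation":[0.032,0,0.021],"dr":[0,-21,0],"claw":0.04}
    - {"translation":[0.043,0,0.028],"dr":[0,-28,0],"claw":0.04}
    - {"translation":[0.054,0,0.035],"dr":[0,-35,0],"claw":0.04}
    - {"translation":[0.065,0,0.042],"dr":[0,-42,0],"claw":0.04}
    - {"translation":[0.076,0,0.049],"dr":[0,-49,0],"claw":0.04}
    - {"translation":[0.084,0,0.054],"dr":[0,-56,0],"claw":0.04}

```text
time_s: 36.22
tcp_pos: [0.5975, -0.2786, 0.1809]
ee_rot: [0.672, -0.671, -0.222, 0.223]
wrist_force: [0.4, 0.0, -0.5]
opening: 0.0401
```

Run:
```python
from h import *
print(tool()[0],delta((0.6005,-0.2806,0.165),M(66.3)))
```

```text
[ 0.5975361  -0.27863863  0.18090326] [array([ 1.22, 15.9 , -3.37]), array([ -0.12, -29.67,  -0.03])]
```

move_arm:
  deltas:
    - {"translation":[0,0.005,-0.002],"dr":[0,-7,0],"claw":0.04}
    - {"translation":[0,0.01,-0.003],"dr":[0,-14,0],"claw":0.04}
    - {"translation":[0,0.016,-0.003],"dr":[0,-21,0],"claw":0.04}
    - {"translation":[0,0.016,-0.003],"dr":[0,-28,0],"claw":0.04}
    - {"translation":[0,0.016,-0.003],"dr":[0,-29.7,0],"claw":0.04}
    - {"translation":[0,0.016,-0.003],"dr":[0,-29.7,0],"claw":0.04}
    - {"translation":[0,0.016,-0.003],"dr":[0,-29.7,0],"claw":0.04}

```text
time_s: 36.8
tcp_pos: [0.5987, -0.2817, 0.1655]
ee_rot: [0.594, -0.593, -0.384, 0.385]
wrist_force: [-0.2, 0.2, 0.5]
opening: 0.0396
```

Run:
```python
from h import *
c,_=wsnap("w34");t,r=tool()
print(t,delta((0.6005,-0.2806,0.103),M(66.3)))
```

```text
[ 0.59899042 -0.28161495  0.1659547 ] [array([ 1.55, 62.95, -1.01]), array([-0.04, -0.39, -0.01])]
```

View pics/w34.png

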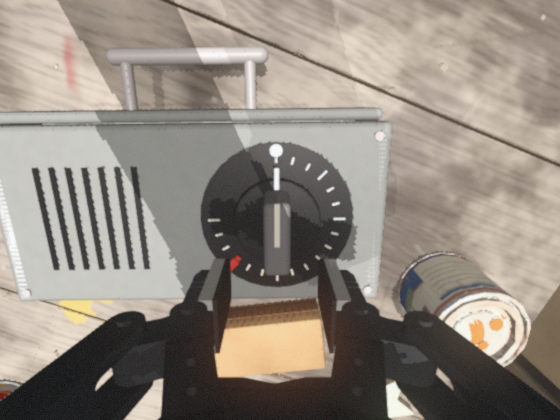

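Run:
```python
from h import *
a=cv2.imread("pics/w34.png");crop(a,190,135,365,285,4.5,"pics/w34c.png")
```

```text
(no output)
```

View pics/w34c.png

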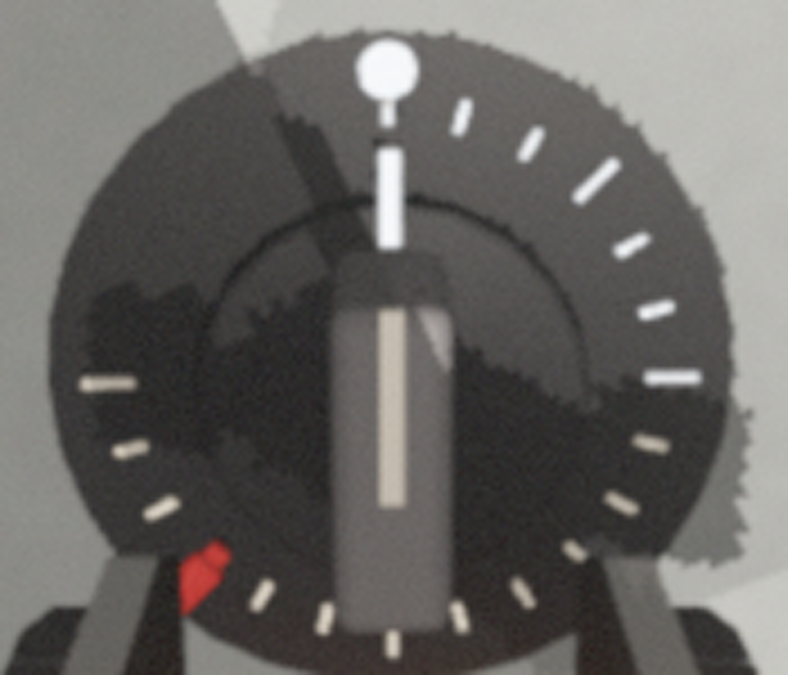

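move_arm:
  deltas:
    - {"translation":[0.0015,0.015,-0.001],"dr":[0,-0.4,0],"claw":0.04}
    - {"translation":[0.0015,0.035,-0.001],"dr":[0,-0.4,0],"claw":0.04}
    - {"translation":[0.0015,0.055,-0.001],"dr":[0,-0.4,0],"claw":0.04}
    - {"translation":[0.0015,0.063,-0.001],"dr":[0,-0.4,0],"claw":0.04}
    - {"translation":[0.0015,0.063,-0.001],"dr":[0,-0.4,0],"claw":0.04}
    - {"translation":[0.0015,0.063,-0.001],"dr":[0,-0.4,0],"claw":0.012}
    - {"translation":[0.0015,0.063,-0.001],"dr":[0,-0.4,0],"claw":0.012}
    - {"translation":[0.0015,0.063,-0.001],"dr":[0,-0.4,0],"claw":0.012}

```text
time_s: 37.52
tcp_pos: [0.6021, -0.2812, 0.1055]
ee_rot: [-0.591, 0.593, 0.387, -0.386]
wrist_force: [-1.2, -0.1, -0.0]
opening: 0.0144
```

Run:
```python
from h import *
c=pickle.load(open("w34.pkl","rb"));f=lambda x,y:(190+(x+.5)/4.5-.5,135+(y+.5)/4.5-.5)
P={n:bp(c,*f(*p),.0745)[:2] for n,p in dict(spot=(387,72),r90=(672,377),l270=(108,383),b180=(393,643),tip=(222,552),mid=(204,577),t195=(326,617),t210=(263,596),t240=(161,508),t255=(130,449)).items()}
a,b,d,e=P["spot"],P["b180"],P["l270"],P["r90"]
s=np.linalg.solve(np.c_[b-a,-(e-d)],d-a);Cc=a+s[0]*(b-a);print(Cc)
ang=lambda v:np.degrees(np.arctan2(v[1],v[0]))
for k in P: print(k,round((ang(a-Cc)-ang(P[k]-Cc)+5)%360-5,1),np.linalg.norm(P[k]-Cc).round(4))
s=manip.get_state();print(s["tcp_pos"],s["joints"].round(2),tool()[1].as_matrix()[:2,0])
```

```text
[ 0.60009563 -0.27997607]
spot 0.0 0.0475
r90 90.0 0.0437
l270 270.0 0.0438
b180 180.0 0.0455
tip 223.4 0.0398
mid 222.5 0.0451
t195 195.0 0.0421
t210 209.8 0.0424
t240 240.1 0.0424
t255 255.0 0.0425
[ 0.6020682  -0.2812337   0.10545487] [ 0.85  0.69 -0.71  1.65  0.52  0.99  1.12] [0.40114676 0.91601368]
```

move_arm:
  deltas:
    - {"translation":[0,0,0.0015],"dr":[0,7,0],"claw":0.012}
    - {"translation":[0,0,0.0015],"dr":[0,14,0],"claw":0.012}
    - {"translation":[0,0,0.0015],"dr":[0,21,0],"claw":0.012}
    - {"translation":[0,0,0.0015],"dr":[0,28,0],"claw":0.012}
    - {"translation":[0,0,0.0015],"dr":[0,35,0],"claw":0.012}
    - {"translation":[0,0,0.0015],"dr":[0,42,0],"claw":0.012}
    - {"translation":[0,0,0.0015],"dr":[0,49,0],"claw":0.012}
    - {"translation":[0,0,0.0015],"dr":[0,56,0],"claw":0.012}

```text
time_s: 38.18
tcp_pos: [0.6003, -0.2827, 0.1055]
ee_rot: [-0.703, 0.706, 0.062, -0.06]
wrist_force: [-1.6, -4.5, -0.8]
opening: 0.0147
```

move_arm:
  deltas:
    - {"translation":[0,0,0],"dr":[0,7,0],"claw":0.012}
    - {"translation":[0,0,0],"dr":[0,14,0],"claw":0.012}
    - {"translation":[0,0,0],"dr":[0,21,0],"claw":0.012}
    - {"translation":[0,0,0],"dr":[0,28,0],"claw":0.012}
    - {"translation":[0,0,0],"dr":[0,35,0],"claw":0.012}
    - {"translation":[0,0,0],"dr":[0,42,0],"claw":0.012}
    - {"translation":[0,0,0],"dr":[0,49,0],"claw":0.012}
    - {"translation":[0,0,0],"dr":[0,56,0],"claw":0.012}

```text
time_s: 38.85
tcp_pos: [0.5982, -0.2821, 0.1054]
ee_rot: [-0.65, 0.652, -0.277, 0.276]
wrist_force: [-6.2, -2.8, 2.9]
opening: 0.0147
```

Run:
```python
from h import *
s=manip.get_state();x=tool()[1].as_matrix()[:2,0];print(s["tcp_pos"],s["joints"].round(2),np.degrees(np.arctan2(x[1],x[0])),s["wrist_force"],s["opening"])
wsnap("w35")
```

```text
[ 0.59818886 -0.28213903  0.10542881] [ 0.54  0.59 -0.24  1.68  0.17  0.89 -0.57] -46.03783896679911 [-6.16334771 -2.79163994  2.89804916] 0.014701747430924414
```

View pics/w35.png

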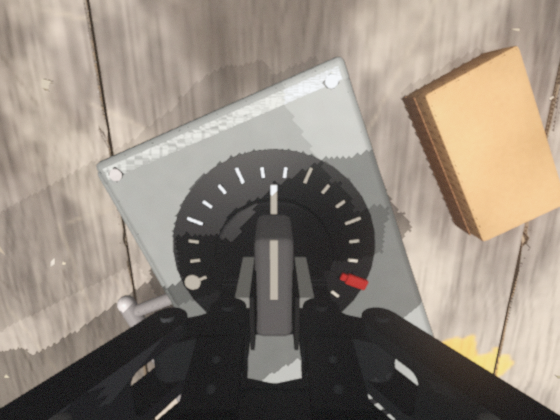

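j7 is at -0.57, so the remaining 111° fits in its range. Continuing with the same grip.

move_arm:
  deltas:
    - {"translation":[0,0,0],"dr":[0,7,0],"claw":0.012}
    - {"translation":[0,0,0],"dr":[0,14,0],"claw":0.012}
    - {"translation":[0,0,0],"dr":[0,21,0],"claw":0.012}
    - {"translation":[0,0,0],"dr":[0,28,0],"claw":0.012}
    - {"translation":[0,0,0],"dr":[0,35,0],"claw":0.012}
    - {"translation":[0,0,0],"dr":[0,42,0],"claw":0.012}
    - {"translation":[0,0,0],"dr":[0,49,0],"claw":0.012}
    - {"translation":[0,0,0],"dr":[0,56,0],"claw":0.012}

```text
time_s: 39.57
tcp_pos: [0.5975, -0.2801, 0.1054]
ee_rot: [0.444, -0.446, 0.55, -0.549]
wrist_force: [-7.8, 1.3, 5.3]
opening: 0.0148
```

Run:
```python
from h import *
s=manip.get_state();x=tool()[1].as_matrix()[:2,0];print(s["tcp_pos"],s["joints"].round(2),np.degrees(np.arctan2(x[1],x[0])),s["wrist_force"],s["opening"])
```

```text
[ 0.59751333 -0.28008884  0.10543584] [ 0.37  0.57  0.01  1.69 -0.    0.88 -1.4 ] -101.97934734132532 [-7.81125316  1.27860552  5.27246799] 0.014779031059842308
```

move_arm:
  deltas:
    - {"translation":[0,0,0.001],"dr":[0,7,0],"claw":0.012}
    - {"translation":[0,0,0.002],"dr":[0,14,0],"claw":0.012}
    - {"translation":[0,0,0.002],"dr":[0,21,0],"claw":0.012}
    - {"translation":[0,0,0.002],"dr":[0,28,0],"claw":0.012}
    - {"translation":[0,0,0.002],"dr":[0,35,0],"claw":0.012}
    - {"translation":[0,0,0.002],"dr":[0,42,0],"claw":0.012}
    - {"translation":[0,0,0.002],"dr":[0,48,0],"claw":0.012}
    - {"translation":[0,0,0.002],"dr":[0,51,0],"claw":0.012}

```text
time_s: 40.23
tcp_pos: [0.5988, -0.2784, 0.1054]
ee_rot: [0.164, -0.168, 0.689, -0.685]
wrist_force: [-10.5, 3.9, 10.4]
opening: 0.0148
```

move_arm:
  deltas:
    - {"translation":[0,0,0],"dr":[0,2,0],"claw":0.012}
    - {"translation":[0,0,0],"dr":[0,3,0],"claw":0.012}
    - {"translation":[0,0,0],"dr":[0,3,0],"claw":0.012}
    - {"translation":[0,0,0],"dr":[0,3,0],"claw":0.012}

```text
time_s: 40.57
tcp_pos: [0.5989, -0.2784, 0.1054]
ee_rot: [0.148, -0.151, 0.693, -0.689]
wrist_force: [-9.4, 4.6, 9.8]
opening: 0.0144
```

Run:
```python
from h import *
s=manip.get_state();x=tool()[1].as_matrix()[:2,0];print(s["tcp_pos"],s["joints"].round(2),np.degrees(np.arctan2(x[1],x[0])),s["wrist_force"],s["opening"])
wsnap("w36")
a=cv2.imread("pics/w36.png");crop(a,140,110,400,310,3,"pics/w36c.png")
```

```text
[ 0.59889288 -0.27836782  0.10539571] [ 0.2   0.59  0.24  1.7  -0.17  0.88 -2.2 ] -155.59525324989818 [-9.41076325  4.58802189  9.83949749] 0.014421452128359689
```

View pics/w36c.png

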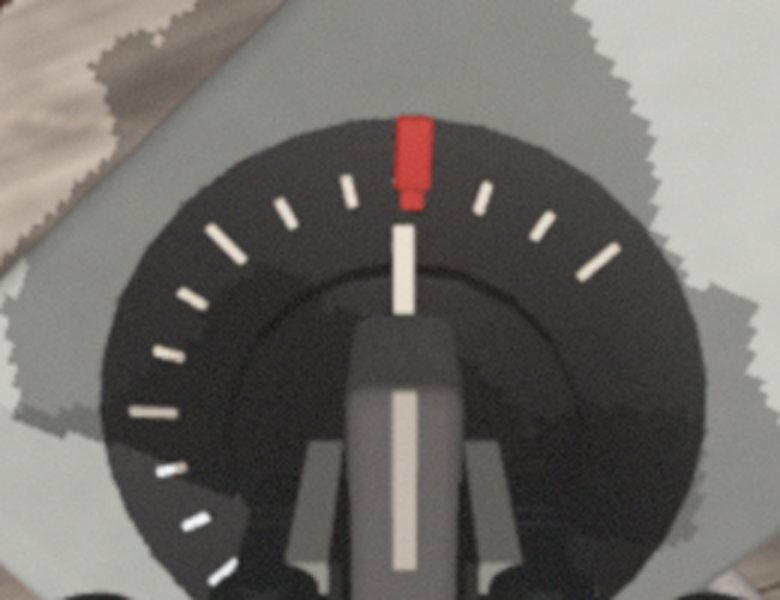

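move_arm:
  deltas:
    - {"translation":[0,0,0],"dr":[0,2,0],"claw":0.012}
    - {"translation":[0,0,0],"dr":[0,2,0],"claw":0.012}
    - {"translation":[0,0,0],"dr":[0,2,0],"claw":0.012}
    - {"translation":[0,0,0],"dr":[0,2,0],"claw":0.012}

```text
time_s: 40.95
tcp_pos: [0.599, -0.2784, 0.1054]
ee_rot: [0.136, -0.139, 0.696, -0.692]
wrist_force: [-9.8, 4.5, 10.3]
opening: 0.0146
```

move_arm:
  deltas:
    - {"translation":[0,0,0],"dr":[0,0,0],"claw":0.04}
    - {"translation":[0,0,0],"dr":[0,0,0],"claw":0.04}
    - {"translation":[0,0,0],"dr":[0,0,0],"claw":0.04}
    - {"translation":[0,-0.01,0],"dr":[0,0,0],"claw":0.04}
    - {"translation":[0,-0.04,0],"dr":[0,0,0],"claw":0.04}
    - {"translation":[0,-0.08,0],"dr":[0,0,0],"claw":0.04}
    - {"translation":[0,-0.12,0],"dr":[0,0,0],"claw":0.04}
    - {"translation":[0,-0.12,0],"dr":[0,0,0],"claw":0.04}

```text
time_s: 41.62
tcp_pos: [0.6065, -0.283, 0.2347]
ee_rot: [-0.143, 0.131, -0.69, 0.697]
wrist_force: [1.1, -0.7, 1.0]
opening: 0.0403
```

Run:
```python
from h import *
s=manip.get_state();print(s["tcp_pos"],s["wrist_force"],s["joint_vel"].round(3))
wsnap("w37")
a=cv2.imread("pics/w37.png");crop(a,180,100,360,250,4,"pics/w37c.png")
cv2.imwrite("pics/sc5.png",manip.snapshot("scene"))
```

```text
[ 0.606519   -0.28295691  0.23468306] [ 1.05969138 -0.70623483  0.96352574] [ 0.008  0.054 -0.013  0.084 -0.01  -0.08   0.011]
```

View pics/w37.png

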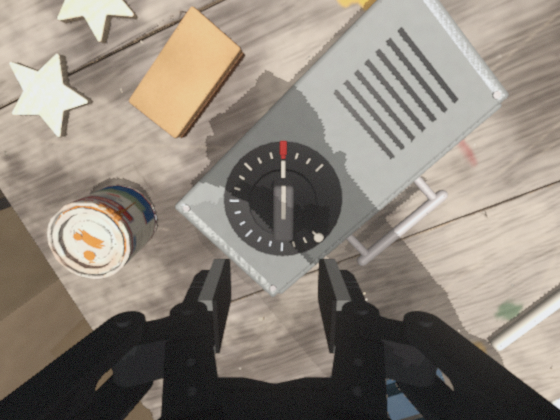

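View pics/w37c.png

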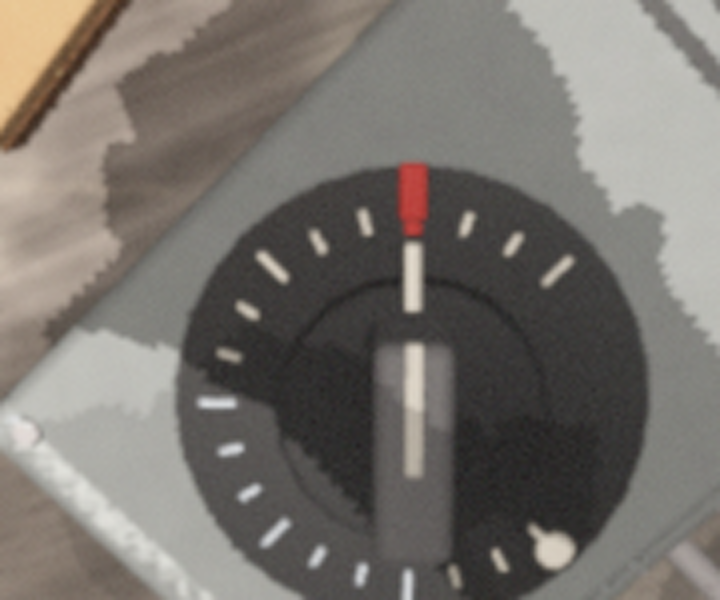

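View pics/sc5.png

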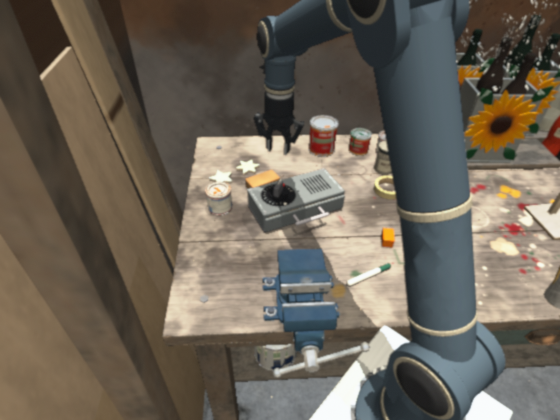

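The pointer (413,275) lines up with the rider tip (413,230), the slider is home and the tin and sander are unmoved. I'll let the arm settle, then hand in.

move_arm:
  deltas:
    - {"translation":[0,0,0],"dr":[0,0,0],"claw":0.04}
    - {"translation":[0,0,0],"dr":[0,0,0],"claw":0.04}
    - {"translation":[0,0,0],"dr":[0,0,0],"claw":0.04}
    - {"translation":[0,0,0],"dr":[0,0,0],"claw":0.04}

```text
time_s: 42.05
tcp_pos: [0.6014, -0.2801, 0.2229]
ee_rot: [0.137, -0.137, 0.694, -0.694]
wrist_force: [-0.3, 0.1, 0.6]
opening: 0.04
```

```bash
python3 - <<'E'
from h import *
c,_=wsnap("w38")
for n,p in [("h",None)]:
    print(pr(c,[[.4773,-.2909,.05]]))
E
python3 -c "
import cv2;a=cv2.imread('pics/w38.png');cv2.imwrite('pics/w38b.png',a)"
```

```text
[[398.05837845 227.04016348]]
```

View pics/w38.png

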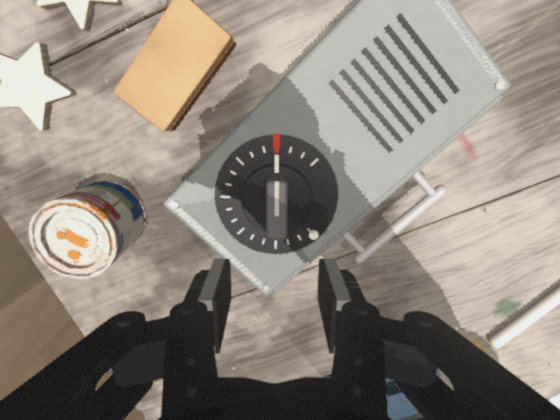

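```bash
python3 -c "
from rig import manip
print(manip.hand_in())"
```

```text
the job is handed in; nothing more can be done
None
```

The drying box is loaded and started, and I handed the job in at about 42 s of the 210 s allowed. `hand_in` returned no verdict, so this rests on my own checks.

**What I did:**
1. Turned the dial about 50° back to the white spot.
2. Drew the slider out 85 mm by its pull bar.
3. Laid all four blocks flat: yellow in pocket 3, green in 2, blue in 1 and red in 0. The orange decoy stayed where it was.
4. Pushed the slider home until it stalled against the end stop with about 10 N.
5. Turned the dial clockwise about 223° to the red rider in one grip, then released it and lifted clear.

**Last checks:**
- **Dial:** the last pictures show the white pointer in line with the rider tip.
- **Slider:** the pull bar is within about 1–2 mm of its original home position.
- **Blocks:** all four were flat between their pocket walls when I last saw them, just before the slider was pushed home. With the slider in, they can no longer be seen.
- **Tin and sander:** they look unmoved; I did not measure their shift.

**What disagreed:** my first dial and box measurement was about 4–6 mm off, because the picture was taken while the arm was still moving. I measured again from settled pictures and used those figures afterwards. I saw no grip slip and no block knocked aside.

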